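# Hand-wound load test of the lift rig

### The arm

A 6-joint arm with a two-finger parallel gripper is mounted at the origin on the work surface. World frame = base frame: x ahead of the robot, y to its left, z up, the work surface at z = 0. Lengths are in mm, angles in rad, forces in N, time in s.
With the tool pointing down it reaches from about 325 to 875 mm from the base axis. Payload 4.4 kg.
Tool frame: the origin (TCP) lies on the centre line of the jaws, within the pads' length; the fingertips stand ahead of it and the grasp point (between the pads) lies 6 mm ahead of it (ctrl.tcp_to_tips is the z of the fingertips in the tool frame, in mm); z points along the fingers, y is the direction in which the jaws open and shut (so a half turn about z gives the same grasp; the last joint's range is limited). The gripper opens to 85 mm and grips with 20 to 120 N. Pads are 22 mm wide; open, the fingers measure 114 mm over their backs; the gripper's body (76 mm by 85 mm) begins 54 mm behind the grasp point. The pads swing forward as they close: fully open they stand 13 mm farther back than shut.
Start: joints at [-1.365, 0.207, 1.542, -0, 1.393, -0.15], TCP at [200.284, -538.994, 256.282] pointing down, gripper open.
Joint ranges: [-2.73, 2.73], [-0.86, 2.22], [0.23, 2.46], [-1.11, 4.25], [0.08, 2.63], [-2.82, 2.82]. Speed limits (rad/s): [2.79, 2.79, 3.14, 3.14, 3.14, 3.14].

### API

Orientations are given as a 3x3 rotation matrix whose columns are the frame's x, y, z axes.
In Python, from plant import ctrl, sensors, optics gives the robot as it stands. Calls block until the motion is done:
- ctrl.move_ptp(position, orientation): joint-space move of the TCP to a pose.
- ctrl.move_l(position, rot=None, vel=150, threshold=None): straight line of the TCP; rot=None keeps the orientation; vel is the mean speed in mm/s. With threshold (N) it stops when the force on the tool has changed by that much, and returns True; else False.
- ctrl.set_joints(angles): joint-space move.
- ctrl.gripper_to(opening, force=None): finger opening in mm; force is the grip in N (None keeps the last); returns when the fingers have stopped.
- ctrl.hold(seconds).
- ctrl.solve_ik(position, orientation): joint angles nearest the present ones, or None.
- sensors.read_state(): the state.
- optics.grab_frame(name): name is "side" or "top"; returns (picture, depth): 400x640x3 uint8, red, green, blue; 400x640 float32, mm along the optical axis (not along the pixel's ray), 0 where there is no reading.
- optics.camera_params(name): a dict with "mtx" (3x3 intrinsics, pixels), "R" (3x3) and "t" (3): a world point X has camera coordinates R X + t. Camera axes: x right, y down, z forward; pixel columns grow to the right and rows downward; lengths in mm; the calibration is good to about 2 mm. A picture is of the moment at which its call begins. camera_params takes no time and is no camera call.
A pose or a line that the arm cannot do raises ctrl.MotionError and nothing moves.
- ctrl.finish_job(): hands the job in, once; it reports no verdict.
The state is a dict: "t": time; "q": joint angles; "qvel": joint speeds; "tau": joint torques, N m; "eef_pos": TCP position; "eef_rot": TCP orientation; "force": force on the tool from outside, world axes, zero at the start; "wrist_torque": the same for the moment, N m; "grip_width": finger opening in mm.
Only numpy, scipy, OpenCV 4.12 (cv2) and the standard library are available. Lean on these libraries where they do the work, as an engineer would, in place of code of your own. Each camera call takes 0.05 s, during which the arm holds its last target.

### The job

Load-test the team's lift by hand: turn the red isolator handle anticlockwise to off, then swing its yellow lockout hasp fully out, then stand each ballast slug that is there in the platform pocket of its own colour, one after another in the order red, yellow, green, blue (pockets 1 to 4; pass over colours that are missing). Then fit the hand crank fully down over the square shaft, wind it clockwise at least two full turns to raise the loaded platform, lift the crank off and stand it back in its tray, knob up. The slugs must still be standing in their pockets at the end with the isolator off and the hasp out, and the gear lying beside the gearbox must stay where it is.

Things in the scene. Friction and masses are not known exactly. Their poses are not given: they have to be found in the camera images.
- isolator (a joint): The isolator's red bar handle on top of a grey box: 0 = ON, grows anticlockwise seen from above to 1.571 = OFF (end stop). Stays where left (friction about 0.06 N m).
- handle_grip (a point): Centre of that handle's bar, on its vertical turning axis. The bar is 76 long, 16 wide and 30 mm high; this point is 15 mm below its top and 24 mm above the lid of the box. Its x axis runs along the bar towards the white mark and turns with the handle.
- hasp (a joint): The lockout hasp, a flat yellow arm on the same box, in front of the handle: 0 = folded in over the box, grows anticlockwise seen from above to 1.571 = swung fully out from the box (end stop). Stays where left (friction about 0.03 N m).
- hasp_post (a point): Middle of the grip post at the free end of the hasp: an upright round steel pin 12 mm across, the top 15 mm above this point and the hasp's arm 15 mm below it. Travels on a level circle of 70 mm radius about hasp_pivot.
- hasp_pivot (a point): On the hasp's vertical hinge axis. The box is 160 x 130 mm and 70 mm high; the axis is 92 mm from that of the handle, measured square to the front edge of the box.
- red_mid (a point): Centre of the red ballast slug, 27 mm above its underside: a heavy steel foot 38 mm across and 14 mm high with an upright grip stem 20 mm across, 54 mm high in all, its upper part red; about 0.18 kg, bottom-heavy. None if it is absent this time (or while held).
- yellow_mid (a point): Centre of the yellow ballast slug, 27 mm above its underside: a heavy steel foot 38 mm across and 14 mm high with an upright grip stem 20 mm across, 54 mm high in all, its upper part yellow; about 0.18 kg, bottom-heavy. None if it is absent this time (or while held).
- green_mid (a point): Centre of the green ballast slug, 27 mm above its underside: a heavy steel foot 38 mm across and 14 mm high with an upright grip stem 20 mm across, 54 mm high in all, its upper part green; about 0.18 kg, bottom-heavy. None if it is absent this time (or while held).
- blue_mid (a point): Centre of the blue ballast slug, 27 mm above its underside: a heavy steel foot 38 mm across and 14 mm high with an upright grip stem 20 mm across, 54 mm high in all, its upper part blue; about 0.18 kg, bottom-heavy. None if it is absent this time (or while held).
- pocket1 (a point): Floor centre of pocket 1 (red floor, 1 white dot on the lip) of the white lift platform: a square recess 44 mm wide and 12 mm deep between 4 mm walls. Four pockets in a row at 48 mm pitch. x axis: across the row, away from the dotted lip; z up. Rises with the platform.
- pocket2 (a point): Floor centre of pocket 2 (yellow floor, 2 white dots on the lip) of the white lift platform: a square recess 44 mm wide and 12 mm deep between 4 mm walls. Four pockets in a row at 48 mm pitch. x axis: across the row, away from the dotted lip; z up. Rises with the platform.
- pocket3 (a point): Floor centre of pocket 3 (green floor, 3 white dots on the lip) of the white lift platform: a square recess 44 mm wide and 12 mm deep between 4 mm walls. Four pockets in a row at 48 mm pitch. x axis: across the row, away from the dotted lip; z up. Rises with the platform.
- pocket4 (a point): Floor centre of pocket 4 (blue floor, 4 white dots on the lip) of the white lift platform: a square recess 44 mm wide and 12 mm deep between 4 mm walls. Four pockets in a row at 48 mm pitch. x axis: across the row, away from the dotted lip; z up. Rises with the platform.
- shaft (a joint): Turn of the winding shaft on the blue gearbox: grows clockwise seen from above; 6.283 a full turn, near 0 with the platform down, end stop at 16. Each turn lifts the platform 20 mm. Friction about 0.1 to 0.15 N m; it does not run back.
- shaft_top (a point): Tip of the upright square shaft: 14 x 14 mm, standing 30 mm above the gearbox lid, its last 6 mm stepped in to 12 and then 9 mm. x and y axes are square to its flats and turn with it. Fitted fully, the foot of the crank rests on the gearbox lid, so the hub's centre is 7.5 mm below this tip. The gearbox is 85 mm square and 80 mm high, in line with the row of pockets and 168 mm from the centre of the nearest (pocket 4).
- crank_hub (a point): Centre of the crank's hub, half-way up. The loose hand crank (0.24 kg, balanced about the hub) has a dark hub 30 x 30 mm and 45 mm high with a 44 mm square, 8 mm thick foot, and a 16 mm square hole right through (18 mm in the foot). Its x axis points along the arm to the knob, a counterweight lies on the other side (to 51 mm from the hub's axis); z up. The hub's flats that face along y are free to grip; arm and counterweight lie 30 to 48 mm above the foot's underside.
- knob_center (a point): Centre of the crank's red knob: upright, 22 mm across, 34 mm high, 55 mm from the hub's axis along the arm; it spins freely on its pin. Its bottom is 43 mm above the underside of the hub's foot.
- tray_in (a point): Centre of the inner floor of the black crank tray: 140 x 140 mm outside, walls 4 mm thick and 16 mm high, the floor 4 mm above the table. The crank stands in it on its foot, its arm level above the rim.
- gear: Bystander: an aluminium gear, 70 mm across, 20 mm high, lying on the table between the crank tray and the gearbox; not to be moved.
Mind the look-alikes: they are no part of the job. Leave any purple look-alike of the part that bears red_mid alone.

How it is judged (in metres and radians):
On the way, in this order (a step that is already met when the one before it is completed fails the run):
1. the isolator is turned to off (value of joint isolator above 1.4 rad), for 0.2 s.
2. the hasp is swung fully out, the isolator off (value of joint isolator above 1.4 rad and value of joint hasp above 1.3 rad), for 0.2 s.
3. the red slug stands in pocket 1 (horizontal distance between red_mid and pocket1 below 0.008 m and z of red_mid in the frame of pocket1 between 0.022 and 0.031 m and angle between red_mid's own z axis and vertical below 0.15 rad), for 0.2 s.
4. the yellow slug stands in pocket 2 (horizontal distance between yellow_mid and pocket2 below 0.008 m and z of yellow_mid in the frame of pocket2 between 0.022 and 0.031 m and angle between yellow_mid's own z axis and vertical below 0.15 rad), for 0.2 s.
5. the green slug stands in pocket 3 (horizontal distance between green_mid and pocket3 below 0.008 m and z of green_mid in the frame of pocket3 between 0.022 and 0.031 m and angle between green_mid's own z axis and vertical below 0.15 rad), for 0.2 s.
6. the blue slug stands in pocket 4 (horizontal distance between blue_mid and pocket4 below 0.008 m and z of blue_mid in the frame of pocket4 between 0.022 and 0.031 m and angle between blue_mid's own z axis and vertical below 0.15 rad), for 0.2 s.
7. the crank is fitted fully down over the shaft (horizontal distance between crank_hub and shaft_top below 0.004 m and z of crank_hub in the frame of shaft_top below -0.003 m and angle between crank_hub's own z axis and vertical below 0.12 rad), for 0.2 s.
8. the crank on the shaft has been wound clockwise two full turns (all of step 7 and value of joint shaft above 12.2 rad), for 0.2 s.
At the end, for the whole second after the job is handed in: Isolator above 1.4 rad, hasp above 1.3 rad, shaft above 12.2 rad; every slug present upright (0.15 rad) on the floor of its colour's pocket (8 mm); crank upright (0.15 rad) on the tray's floor, hub axis within 50 mm of the tray's centre along each side (all of step 2 and all of step 3 and all of step 4 and all of step 5 and all of step 6 and value of joint shaft above 12.2 rad and x of crank_hub in the frame of tray_in between -0.05 and 0.05 m and y of crank_hub in the frame of tray_in between -0.05 and 0.05 m and z of crank_hub in the frame of tray_in below 0.027 m and angle between crank_hub's own z axis and vertical below 0.15 rad and z of knob_center in the frame of tray_in above 0.05 m); the robot touches nothing.
It fails at once if the gear is moved more than 5 cm (distance of gear from where it was at the start of the episode above 0.05 m).
Of slug_red, slug_yellow, slug_green, slug_blue only 2 to 4 are there at a start; the rules pass over those that are not, and their reading is None.
At some moment in a run one of slug_red, slug_yellow, slug_green, slug_blue may be knocked a few centimetres aside while the robot is not near it.
It also fails if it takes over 210 s, if anything falls off the work surface, if the arm or the gripper's body presses on something with over 40 N, if the wrist force passes 120 N, or if a joint passes its speed limit or range.

## Working session

There is one attempt and no reset: what is moved stays moved. The work goes in short steps, each a Python script; the robot and the scene stay as the last script left them, time stands still between calls to the robot, and variables do not carry over. Pictures are saved under pics/ and viewed, and the job is handed in when it is done.

```bash
ls; mkdir -p pics
python3 - <<'E'
from plant import ctrl, sensors, optics
import cv2, numpy as np
for n in ("top","side"):
    p,d=optics.grab_frame(n); cv2.imwrite(f"pics/{n}0.png",p[:,:,::-1]); np.save(f"pics/{n}0d.npy",d)
    c=optics.camera_params(n); print(n,c)
s=sensors.read_state(); print(s["t"],s["eef_pos"],s["eef_rot"],ctrl.tcp_to_tips)
E
```

```text
pics
top {'mtx': array([[394.76182368,   0.        , 317.14332866],
       [  0.        , 394.76182368, 200.49523449],
       [  0.        ,   0.        ,   1.        ]]), 'R': array([[-0.01639668, -0.999513  ,  0.02655028],
       [-0.98882719,  0.01227515, -0.14856009],
       [ 0.14816183, -0.02868953, -0.9885469 ]]), 't': array([ -20.47977676,  526.86491129, 1186.04637861])}
side {'mtx': array([[393.80365755,   0.        , 320.1877588 ],
       [  0.        , 393.80365755, 201.85071109],
       [  0.        ,   0.        ,   1.        ]]), 'R': array([[-0.93363628, -0.35811115, -0.00892721],
       [-0.17700315,  0.48284676, -0.85762981],
       [ 0.31143727, -0.79913416, -0.51419006]]), 't': array([499.31671593, 167.24849368, 901.61368277])}
0.1 [ 200.15681439 -538.33617653  255.20159313] [[ 9.37365331e-01  3.48347628e-01 -4.07112422e-04]
 [ 3.48347685e-01 -9.37363012e-01  2.11506936e-03]
 [ 3.55167267e-04 -2.12440936e-03 -9.99997680e-01]] 25.0
```

View pics/top0.png

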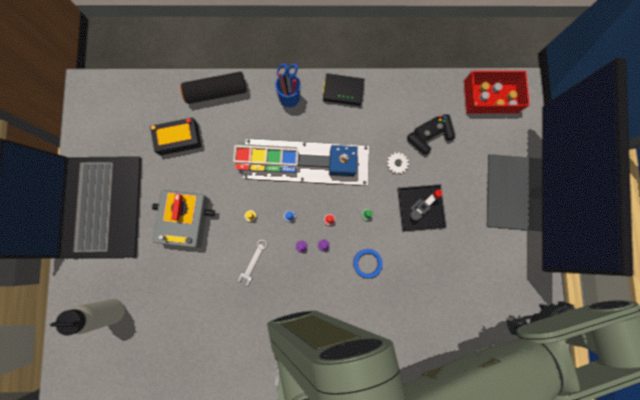

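View pics/side0.png

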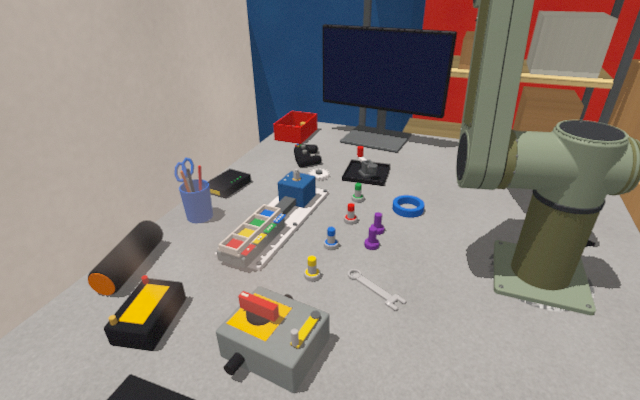

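The top view shows all four slugs: yellow (250,216), blue (290,216), red (330,219) and green (368,214). The look-alikes are two purple ones at (302,246) and (324,246). The isolator box is at (181,219), with the black/yellow box at (176,136) as its decoy. The lift is at (300,160), the crank tray at (422,207) and the gear at (398,162). Next I'll take close crops and measure.

```bash
cat > h.py <<'E'
from plant import ctrl, sensors, optics
import cv2, numpy as np
def back(n,u,v,d=None,z=None):
    c=optics.camera_params(n);K,R,t=c["mtx"],c["R"],np.array(c["t"])
    r=np.linalg.inv(K)@np.array([u,v,1.0])
    C=-R.T@t; w=R.T@r
    s=d if z is None else (z-C[2])/w[2]
    return C+s*w
def proj(n,X):
    c=optics.camera_params(n); x=c["R"]@np.array(X,float)+c["t"]; x=c["mtx"]@x; return x[:2]/x[2]
def cloud(n,d):
    c=optics.camera_params(n);K,R,t=c["mtx"],c["R"],np.array(c["t"])
    v,u=np.mgrid[0:400,0:640]
    r=np.stack([(u-K[0,2])/K[0,0],(v-K[1,2])/K[1,1],np.ones_like(u)],-1)*d[...,None]
    return (r-t)@R
def crop(p,x0,y0,x1,y1,name,f=6):
    cv2.imwrite(name,cv2.resize(np.ascontiguousarray(p[y0:y1,x0:x1,::-1]),None,fx=f,fy=f,interpolation=cv2.INTER_CUBIC))
E
python3 - <<'E'
from h import *
p=cv2.imread("pics/top0.png")[:,:,::-1]
crop(p,145,180,245,255,"pics/c_iso.png",7)
crop(p,228,130,378,260,"pics/c_mid.png",5)
crop(p,380,140,460,240,"pics/c_crank.png",6)
p=cv2.imread("pics/side0.png")[:,:,::-1]
crop(p,210,280,340,390,"pics/s_iso.png",5)
crop(p,330,130,430,210,"pics/s_crank.png",7)
E
```

```text
(no output)
```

View pics/c_iso.png

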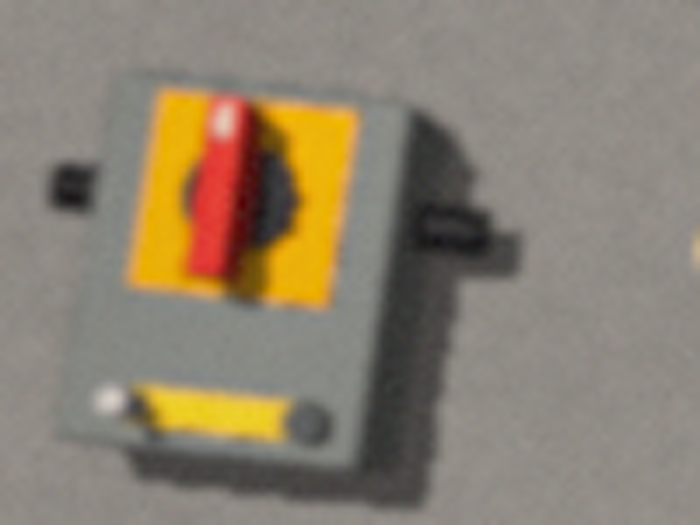

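View pics/c_mid.png

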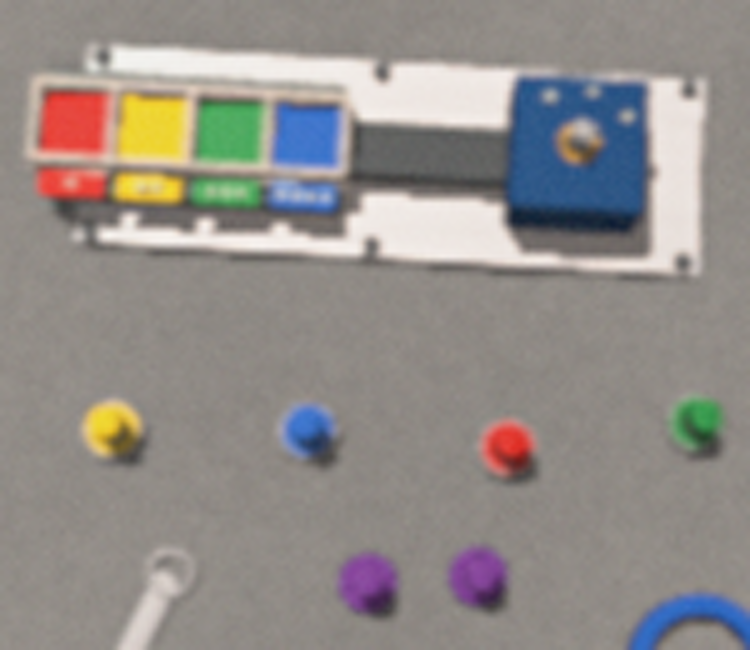

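View pics/c_crank.png

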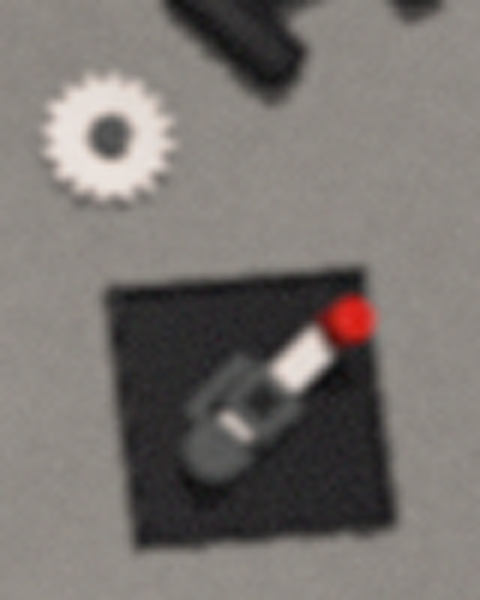

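View pics/s_iso.png

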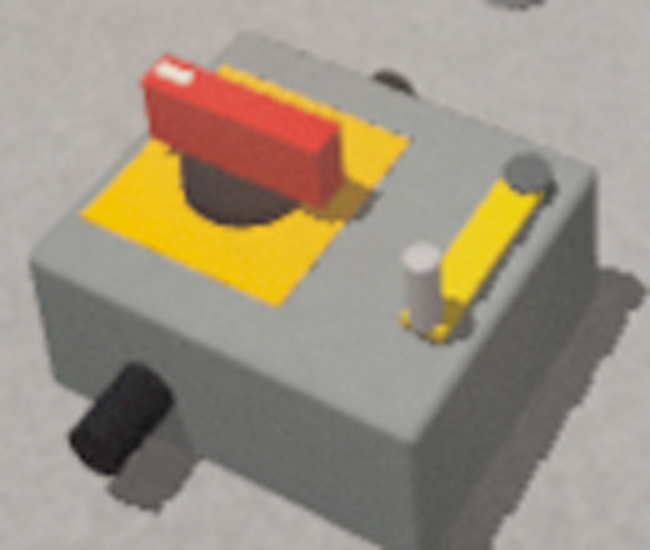

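View pics/s_crank.png

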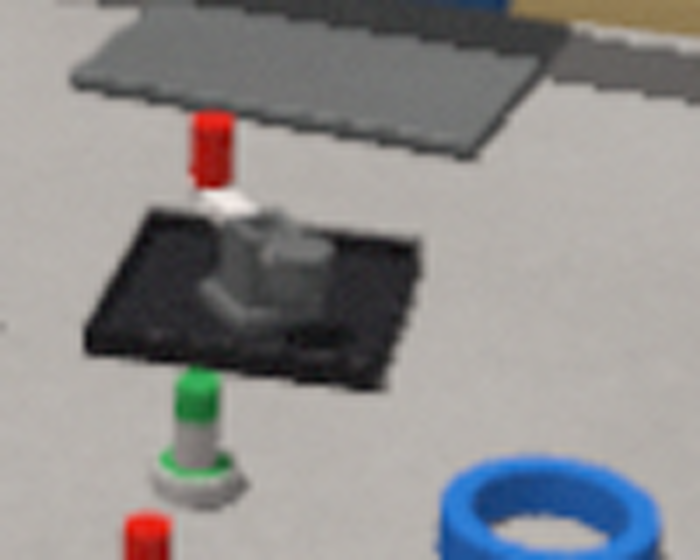

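Run:
```python
from h import *
np.set_printoptions(precision=1,suppress=True)
for n in ("top","side"):
    c=optics.camera_params(n); print(n,-c["R"].T@c["t"])
d=np.load("pics/top0d.npy"); P=cloud("top",d)
ds=np.load("pics/side0d.npy"); S=cloud("side",ds)
def pt(u,v,k=1):
    q=P[v-k:v+k+1,u-k:u+k+1].reshape(-1,3); print((u,v),np.median(q,0),q[:,2].std())
print("table");[pt(*a,3) for a in [(230,240),(400,300),(200,110),(450,150)]]
print("slugs");[pt(*a,0) for a in [(251,216),(290,216),(330,220),(368,214),(302,246),(324,246)]]
print("floors");[pt(*a,2) for a in [(243,154),(258,155),(274,156),(289,157)]]
print("walls");[pt(*a,0) for a in [(250,155),(266,156),(282,157)]]
print("plate,gearbox");[pt(*a,1) for a in [(310,143),(335,155),(350,170),(344,158)]]
print("iso lid, handle");[pt(*a,1) for a in [(172,232),(200,200),(177,207)]]
print("crank");[pt(*a,0) for a in [(438,193),(422,207),(415,215)]]
```

```text
top [ 344.9    7.1 1251.3]
side [215.  818.6 611.5]
table
(230, 240) [410.3 246.8  -1.8] 177.17590021188178
(400, 300) [ 216.6 -281.8   -1.3] 177.1178394471796
(200, 110) [839.4 352.4  -0.9] 2.7172973585862654
(450, 150) [ 695.9 -469.8    0.1] 2.5546985866034304
slugs
(251, 216) [479.4 174.3  52.4] 0.0
(290, 216) [477.8  55.8  53. ] 0.0
(330, 220) [464.  -66.   51.3] 0.0
(368, 214) [ 480.5 -182.6   55.1] 0.0
(302, 246) [386.3  20.3  53.8] 0.0
(324, 246) [385.4 -46.3  49.8] 0.0
floors
(243, 154) [673.2 200.5  52.9] 2.42634903854427
(258, 155) [669.7 154.   53.9] 2.1036704993214337
(274, 156) [666.2 104.4  53.2] 1.8478462682075174
(289, 157) [662.6  57.8  53.7] 2.069068241109877
walls
(250, 155) [666.7 177.   65.8] 0.0
(266, 156) [662.3 127.6  68.7] 0.0
(282, 157) [661.   79.1  59.8] 0.0
plate,gearbox
(310, 143) [720.6  -8.8   8.5] 5.873206062938205
(335, 155) [660.5 -83.8  79.8] 1.8347749012153147
(350, 170) [ 613.4 -128.6   78.2] 2.398749361445113
(344, 158) [ 644.9 -108.7  104.3] 5.662923265915821
iso lid, handle
(172, 232) [433.1 405.1  68.1] 2.349820441561628
(200, 200) [528.3 325.6  66.8] 2.9751799109503176
(177, 207) [502.3 380.2 107.4] 2.0765890116724988
crank
(438, 193) [ 538.4 -393.1   83.3] 0.0
(422, 207) [ 507.3 -367.3   -1.7] 0.0
(415, 215) [ 476.2 -329.2   48.3] 0.0
```

```bash
cat >> h.py <<'E'
from scipy.optimize import minimize
F=6
def up(p,box):
    x0,y0,x1,y1=box
    return cv2.resize(np.ascontiguousarray(p[y0:y1,x0:x1]),None,fx=F,fy=F,interpolation=cv2.INTER_CUBIC)
def hsvmask(p,box,lo,hi):
    h=cv2.cvtColor(up(p,box),cv2.COLOR_RGB2HSV)
    if lo[0]<0:
        m=cv2.inRange(h,(0,)+lo[1:],hi)|cv2.inRange(h,(180+lo[0],)+lo[1:],(180,)+hi[1:])
    else: m=cv2.inRange(h,lo,hi)
    n,l,s,_=cv2.connectedComponentsWithStats(m)
    if n<2: return m>0
    return l==1+np.argmax(s[1:,4])
def poly(n,pts,box):
    c=optics.camera_params(n); x=np.array(pts)@c["R"].T+c["t"]; x=x@c["mtx"].T; x=x[:,:2]/x[:,2:]
    return ((x-np.array(box[:2])+0.5)*F-0.5)
def render(n,parts,box,shape):
    m=np.zeros(shape,np.uint8)
    for pts in parts:
        h=cv2.convexHull(poly(n,pts,box).astype(np.float32))
        cv2.fillConvexPoly(m,np.round(h*16).astype(np.int32),1,shift=4)
    return m>0
def cyl(x,y,r,z0,z1):
    a=np.linspace(0,2*np.pi,24,endpoint=False)
    return np.array([[x+r*np.cos(t),y+r*np.sin(t),z] for z in (z0,z1) for t in a])
def boxp(x,y,yaw,lx,ly,z0,z1,ox=0,oy=0):
    c,s=np.cos(yaw),np.sin(yaw)
    return np.array([[x+c*(ox+i*lx/2)-s*(oy+j*ly/2),y+s*(ox+i*lx/2)+c*(oy+j*ly/2),z] for z in (z0,z1) for i in(-1,1) for j in(-1,1)])
def fit(masks,model,x0,scale):
    """masks: list of (cam,box,mask)"""
    x0=np.array(x0,float);scale=np.array(scale,float)
    def loss(s):
        L=0
        for n,b,m in masks:
            r=render(n,model(x0+s*scale),b,m.shape); L+=1-(r&m).sum()/max(1,(r|m).sum())
        return L/len(masks)
    k=len(x0); sim=np.vstack([np.zeros(k),np.eye(k)])
    best=None
    for sg in (1,-1):
        r=minimize(loss,np.zeros(k),method="Nelder-Mead",options=dict(initial_simplex=sim*sg,xatol=.01,fatol=1e-4,maxiter=300))
        if best is None or r.fun<best.fun:best=r
    return x0+best.x*scale,best.fun
def autobox(n,X,r):
    u,v=proj(n,X);return (int(max(0,u-r)),int(max(0,v-r)),int(min(640,u+r)),int(min(400,v+r)))
RED=((-8,120,80),(8,255,255));YEL=((20,120,90),(34,255,255));GRN=((50,90,50),(80,255,255));BLU=((100,120,70),(120,255,255))
E
cat > m1.py <<'E'
from h import *
np.set_printoptions(precision=1,suppress=True)
I={n:cv2.imread(f"pics/{n}0.png")[:,:,::-1].copy() for n in("top","side")}
def M(n,X,r,c): b=autobox(n,X,r); return (n,b,hsvmask(I[n],b,*c))
def three(name,X,r,c,model,x0,sc):
    ms=[M(n,X,r,c) for n in("top","side")]
    for lab,m in (("top",ms[:1]),("side",ms[1:]),("both",ms)):
        x,l=fit(m,model,x0,sc); print(name,lab,np.round(x,3),round(l,3))
    return ms
three("handle",(500,378,94),28,RED,lambda x:[boxp(x[0],x[1],x[2],76,16,79,109)],(500,378,-0.1),(8,8,.2))
three("knob",(538,-393,70),14,RED,lambda x:[cyl(x[0],x[1],11,47,81)],(538,-393),(8,8))
for nm,c,x,y in (("red",RED,464,-66),("yellow",YEL,478,174),("green",GRN,480,-182),("blue",BLU,478,56)):
    # top: disc of coloured stem + foot ring; side: largest comp is stem top
    mt=M("top",(x,y,40),10,c); ms=M("side",(x,y,45),14,c)
    print(nm,"top",*fit([mt],lambda p:[cyl(p[0],p[1],10,30,54),cyl(p[0],p[1],p[2],14,14.1)],(x,y,15),(6,6,3)))
    print(nm,"side",*fit([ms],lambda p:[cyl(p[0],p[1],10,p[2],54)],(x,y,35),(6,6,5)))
for i,(c,X) in enumerate(((RED,(673,200)),(YEL,(670,154)),(GRN,(666,104)),(BLU,(662,58)))):
    mt=M("top",X+(54,),10,c)
    print("pocket",i+1,*fit([mt],lambda p:[boxp(p[0],p[1],-.06,44,44,54,54.1)],X,(6,6)))
E
python3 m1.py
```

```text
handle top [505.4 386.9  -0.1] 0.306
handle side [504.5 387.7  -0.2] 0.141
handle both [504.9 387.2  -0.2] 0.228
knob top [ 541.7 -397.7] 0.21
knob side [ 541.9 -399. ] 0.163
knob both [ 541.9 -398.8] 0.189
red top [471.1 -65.8  14.8] 0.038816295157571123
red side [469.5 -62.   39.9] 0.12133072407045009
yellow top [485.7 182.2  15.1] 0.03157894736842104
yellow side [484.2 185.9  39.4] 0.07097791798107256
green top [ 485.  -184.4   12.8] 0.09451219512195119
green side [ 484.8 -186.1   37.8] 0.1711663066954644Traceback (most recent call last):
  File "m1.py", line 15, in <module>
    print(nm,"top",*fit([mt],lambda p:[cyl(p[0],p[1],10,30,54),cyl(p[0],p[1],p[2],14,14.1)],(x,y,15),(6,6,3)))
                    ~~~^^^^^^^^^^^^^^^^^^^^^^^^^^^^^^^^^^^^^^^^^^^^^^^^^^^^^^^^^^^^^^^^^^^^^^^^^^^^^^^^^^^^^^
  File "h.py", line 57, in fit
    r=minimize(loss,np.zeros(k),method="Nelder-Mead",options=dict(initial_simplex=sim*sg,xatol=.01,fatol=1e-4,maxiter=300))
    res = _minimize_neldermead(fun, x0, args, callback, bounds=bounds,
                               **options)
    fxcc = func(xcc)
    fx = function(np.copy(x), *(wrapper_args + args))
  File "h.py", line 52, in loss
    r=render(n,model(x0+s*scale),b,m.shape); L+=1-(r&m).sum()/max(1,(r|m).sum())
  File "h.py", line 37, in render
    h=cv2.convexHull(poly(n,pts,box).astype(np.float32))
                     ~~~~^^^^^^^^^^^
  File "h.py", line 32, in poly
    c=optics.camera_params(n); x=np.array(pts)@c["R"].T+c["t"]; x=x@c["mtx"].T; x=x[:,:2]/x[:,2:]
ValueError: time passes only in moves, steps and waits
```

View pics/ov.png

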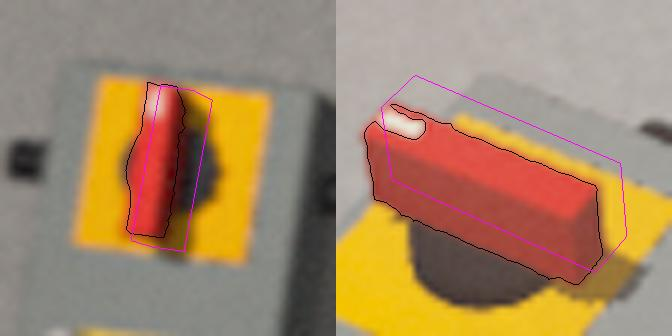

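```bash
cat > m2.py <<'E'
from h import *
np.set_printoptions(precision=2,suppress=True)
I={n:cv2.imread(f"pics/{n}0.png")[:,:,::-1].copy() for n in("top","side")}
ims=[];ms=[]
for n,lo in(("top",(-8,120,40)),("side",(-8,120,50))):
    b=autobox(n,(500,382,94),28);m=hsvmask(I[n],b,lo,(9,255,255))
    m=cv2.morphologyEx(m.astype(np.uint8),cv2.MORPH_CLOSE,np.ones((15,15)))>0
    ms.append((n,b,m))
mod=lambda x:[boxp(x[0],x[1],x[2],76,16,79,109)]
for k in (ms[:1],ms[1:],ms):
    x,l=fit(k,mod,(500,382,-.1),(8,8,.2)); print(x,l)
for n,b,m in ms:
    overlay(n,I[n],b,m,mod(x),f"pics/ov_{n}.png"); ims.append(cv2.imread(f"pics/ov_{n}.png"))
cv2.imwrite("pics/ov.png",np.hstack(ims))
E
python3 m2.py
```

```text
[505.2  384.09  -0.09] 0.22283033620015635
[504.36 387.69  -0.18] 0.13499705968832698
[504.92 386.25  -0.16] 0.20447805277158837
```

View pics/ov.png

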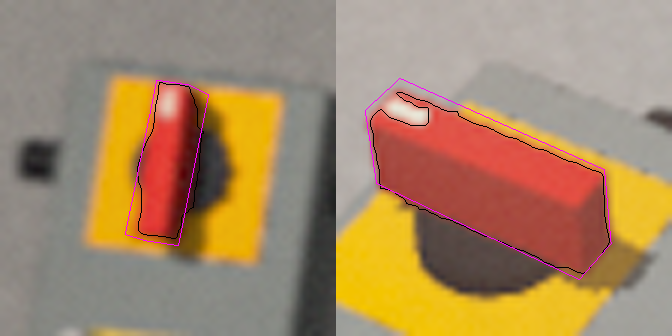

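```bash
cat > m1.py <<'E'
from h import *
np.set_printoptions(precision=2,suppress=True)
I={n:cv2.imread(f"pics/{n}0.png")[:,:,::-1].copy() for n in("top","side")}
def M(n,X,r,c,I=I): b=autobox(n,X,r); return (n,b,hsvmask(I[n],b,*c))
if __name__=="__main__":
  ov=[]
  def show(m,parts):
    overlay(m[0],I[m[0]],m[1],m[2],parts,"pics/tmp.png"); ov.append(cv2.resize(cv2.imread("pics/tmp.png"),(190,190)))
  km=lambda x:[cyl(x[0],x[1],11,47,81)]
  for n in("top","side"):
    m=M(n,(540,-396,64),11,((-8,120,40),(9,255,255))); x,l=fit([m],km,(538,-393),(8,8)); print("knob",n,x,l); show(m,km(x))
  for nm,c,x,y in (("red",RED,468,-66),("yellow",YEL,482,180),("green",GRN,484,-184),("blue",BLU,480,56)):
    mt=M("top",(x,y,40),10,c); ms=M("side",(x,y,45),11,c)
    f=lambda p:[cyl(p[0],p[1],10,30,54),cyl(p[0],p[1],p[2],14,14.1)]
    p,l=fit([mt],f,(x,y,15),(6,6,3)); print(nm,"top",p,l); show(mt,f(p))
    f=lambda p:[cyl(p[0],p[1],10,36,54)]
    p,l=fit([ms],f,(x,y),(6,6)); print(nm,"side",p,l);show(ms,f(p))
  for i,(c,X) in enumerate(((RED,(675,205)),(YEL,(672,156)),(GRN,(669,108)),(BLU,(666,60)))):
    mt=M("top",X+(54,),11,c)
    f=lambda p:[boxp(p[0],p[1],-.06,44,44,54,54.1)]
    p,l=fit([mt],f,X,(6,6)); print("pocket",i+1,p,l); show(mt,f(p))
  while len(ov)%4: ov.append(ov[0]*0)
  cv2.imwrite("pics/ovs.png",np.vstack([np.hstack(ov[i:i+4]) for i in range(0,len(ov),4)])[:, :])
  im=cv2.imread("pics/ovs.png"); print(im.shape); cv2.imwrite("pics/ovs.png",cv2.resize(im,None,fx=600/max(im.shape[:2]),fy=600/max(im.shape[:2])))
E
python3 m1.py
```

```text
knob top [ 541.83 -397.21] 0.2242120343839542
knob side [ 541.93 -398.96] 0.1630271084337349
red top [471.07 -65.8   14.88] 0.03869731800766285
red side [470.43 -66.52] 0.22464698331193833
yellow top [485.68 182.22  15.06] 0.03260869565217395
yellow side [484.47 183.31] 0.15746013667425973
green top [ 484.47 -184.17   12.65] 0.09322779243623569
green side [ 485.98 -188.42] 0.195360824742268
blue top [483.   59.7  13.3] 0.0738714090287278
blue side [483.22  59.33] 0.23640241734802703
pocket 1 [674.23 202.08] 0.2371634748820427
pocket 2 [668.86 154.18] 0.20166666666666666
pocket 3 [670.04 104.17] 0.34364979785306005
pocket 4 [666.05  59.34] 0.34915538182325845
(760, 760, 3)
```

View pics/ovs.png

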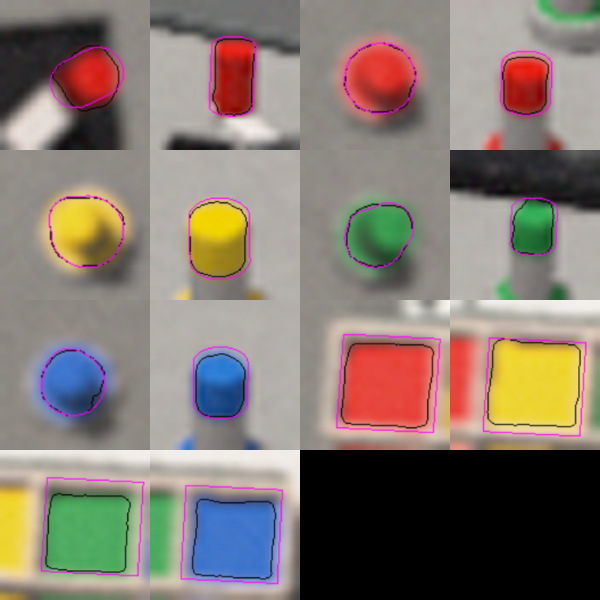

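```bash
cat > m3.py <<'E'
from m1 import *
import h
cols=(RED,YEL,GRN,BLU)
def rowpos(x,i): # i pocket index; row direction from 1 to 4 is (sin yaw,-cos yaw) : yaw = yaw of pocket x axis
    s=(i-1.5)*48; return x[0]+s*np.sin(x[2]), x[1]-s*np.cos(x[2])
def main(I=I,zf=54,x0=(670,131,-.06)):
    ms=[]
    for i,c in enumerate(cols):
        px,py=rowpos(x0,i); ms.append(M("top",(px,py,zf),11,c,I))
    def loss(s):
        x=np.array(x0)+s*np.array([4,4,.03,2]+[0])[:3]if 0 else None
    def model_loss(p):
        L=0
        for i,(n,b,m) in enumerate(ms):
            px,py=rowpos(p,i)
            a=44-p[3]
            r=render(n,[boxp(px,py,p[2],a,a,zf,zf+.1)],b,m.shape)&render(n,[boxp(px,py,p[2],a,a,zf+12,zf+12.1)],b,m.shape)
            L+=1-(r&m).sum()/(r|m).sum()
        return L/4
    s0=np.array([4,4,.04,3.]);best=None
    for sg in(1,-1):
        r=minimize(lambda s:model_loss(np.array(list(x0)+[1.])+s*s0),np.zeros(4),method="Nelder-Mead",options=dict(initial_simplex=np.vstack([np.zeros(4),np.eye(4)*sg]),xatol=.01,fatol=1e-4,maxiter=400))
        if best is None or r.fun<best.fun:best=r
    p=np.array(list(x0)+[1.])+best.x*s0
    return p,best.fun
if __name__=="__main__":
    for zf in(53,55):
        p,l=main(zf=zf); print(zf,p,l,[np.round(rowpos(p,i),1) for i in range(4)])
        print("shaft pred",rowpos(p,3+168/48))
    # gearbox blue lid
    b=autobox("top",(645,-108,80),22); m=hsvmask(I["top"],b,(95,100,60),(125,255,255))
    m=cv2.morphologyEx(m.astype(np.uint8),cv2.MORPH_CLOSE,np.ones((60,60)))>0
    f=lambda q:[boxp(q[0],q[1],q[2],85,85,0+q[3],80)]
    q,l=fit([("top",b,m)],f,(645,-108,-.05,40),(5,5,.05,20));print("gearbox",q,l)
    overlay("top",I["top"],b,m,f(q),"pics/gb.png")
    d=np.load("pics/top0d.npy"); P=cloud("top",d)
    g=P[138:185,325:368].reshape(-1,3); t=g[g[:,2]>90]; print("shaft pts",t.mean(0),t[:,2].max(),len(t)); 
    fl=g[(g[:,2]>70)&(g[:,2]<90)]; print("lid z",np.median(fl[:,2]))
    pt=P[150:160,238:294].reshape(-1,3);print("floor z",np.median(pt[pt[:,2]<60][:,2]))
    tb=P[255:275,210:235].reshape(-1,3);print("table z",np.median(tb[:,2]))
E
python3 m3.py
```

```text
53 [667.31 129.67  -0.07   4.75] 0.09662479726115272 [array([672. , 201.5]), array([668.9, 153.6]), array([665.7, 105.7]), array([662.6,  57.8])]
shaft pred (np.float64(651.5054724576327), np.float64(-109.80555895578763))
55 [666.75 129.48  -0.07   4.8 ] 0.09710845392494502 [array([671.4, 201.3]), array([668.3, 153.4]), array([665.2, 105.5]), array([662.1,  57.6])]
shaft pred (np.float64(651.1016230452236), np.float64(-110.00809209571847))
gearbox [ 645.59 -108.05   -0.08   79.9 ] 0.07101797278614563
shaft pts [607.88 -94.36 258.32] 1251.2773176199491 30
lid z 78.94900765176627
floor z 53.20013425439629
table z -1.3533063340716631
```

View pics/gb.png

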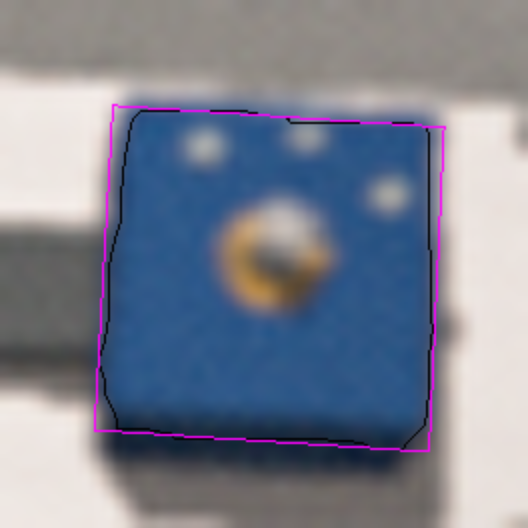

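Run:
```python
from m1 import *
b=autobox("top",(645,-108,80),22); print(b)
crop(I["top"],b[0]+8,b[1]+6,b[2]-8,b[3]-10,"pics/sh.png",22)
bs=autobox("side",(650,-110,95),16); print(bs)
crop(I["side"],*bs,"pics/shs.png",20)
for X in((651,-110,110),(651,-110,80)): print(proj("top",X),proj("side",X))
```

```text
(321, 137, 365, 181)
(280, 157, 312, 189)
[344.55 155.36] [295.89 168.76]
[343.62 157.93] [296.31 178.  ]
```

View pics/sh.png

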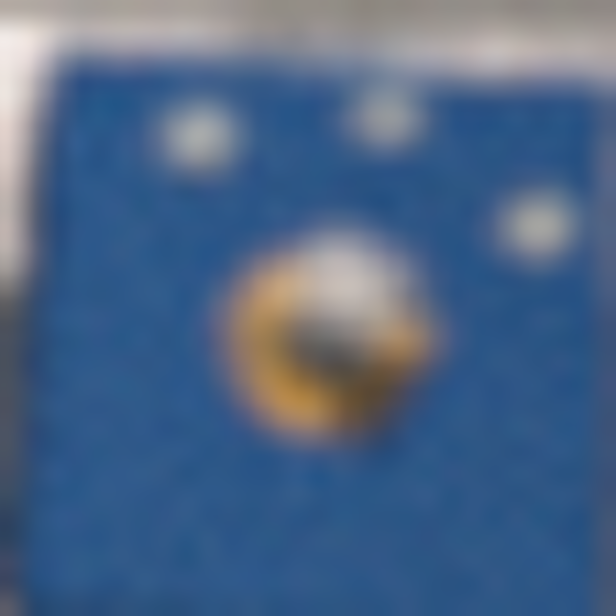

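View pics/shs.png

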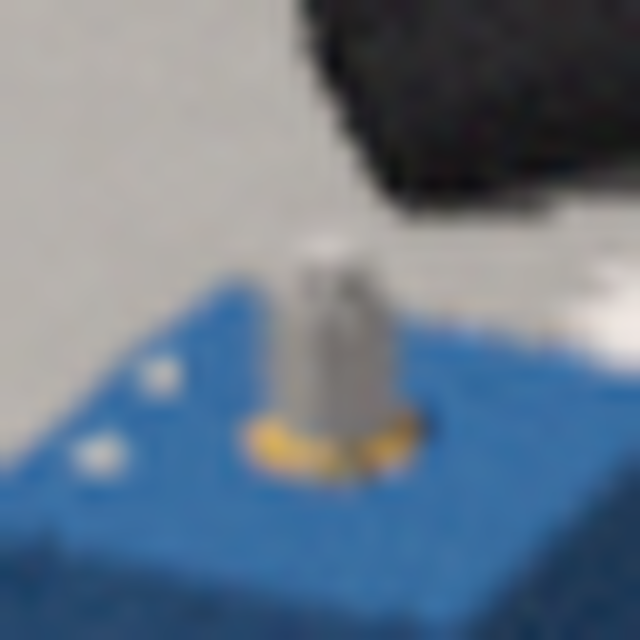

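```bash
cat >> h.py <<'E'
def Rz(yaw):
    c,s=np.cos(yaw),np.sin(yaw); return np.array([[c,s,0],[s,-c,0],[0,0,-1.0]])
def st(msg=""):
    s=sensors.read_state(); print(msg,"t=%.1f"%s["t"],"pos",np.round(s["eef_pos"],1),"yaw %.2f"%np.arctan2(s["eef_rot"][1][0],s["eef_rot"][0][0]),"F",np.round(s["force"],1),"T",np.round(s["wrist_torque"],2),"w %.1f"%s["grip_width"],"q6 %.2f"%s["q"][5]); return s
def rot_to(pos,y0,y1,n):
    for y in np.linspace(y0,y1,n+1)[1:]: ctrl.move_l(pos,Rz(y),vel=100)
E
python3 - <<'E'
from h import *
for p in((505,386,100),(650,-110,150),(470,-66,60),(510,-365,80),(670,200,120)):
    for y in np.arange(-3.14,3.15,.785):
        q=ctrl.solve_ik(np.array(p,float),Rz(y)); print(p,round(y,2),None if q is None else np.round(q,2)[[0,5]])
E
```

```text
(505, 386, 100) -3.14 [ 0.52 -1.06]
(505, 386, 100) -2.36 [ 0.52 -1.84]
(505, 386, 100) -1.57 [ 0.52 -2.63]
(505, 386, 100) -0.78 None
(505, 386, 100) 0.0 [0.52 2.09]
(505, 386, 100) 0.79 [0.52 1.3 ]
(505, 386, 100) 1.57 [0.52 0.52]
(505, 386, 100) 2.36 [ 0.52 -0.27]
(505, 386, 100) 3.14 [ 0.52 -1.05]
(650, -110, 150) -3.14 [-0.3  -1.87]
(650, -110, 150) -2.36 [-0.3  -2.66]
(650, -110, 150) -1.57 None
(650, -110, 150) -0.78 [-0.3   2.06]
(650, -110, 150) 0.0 [-0.3   1.27]
(650, -110, 150) 0.79 [-0.3   0.49]
(650, -110, 150) 1.57 [-0.3 -0.3]
(650, -110, 150) 2.36 [-0.3  -1.08]
(650, -110, 150) 3.14 [-0.3  -1.87]
(470, -66, 60) -3.14 [-0.32 -1.89]
(470, -66, 60) -2.36 [-0.32 -2.68]
(470, -66, 60) -1.57 [-0.32  2.82]
(470, -66, 60) -0.78 [-0.32  2.03]
(470, -66, 60) 0.0 [-0.32  1.25]
(470, -66, 60) 0.79 [-0.32  0.46]
(470, -66, 60) 1.57 [-0.32 -0.32]
(470, -66, 60) 2.36 [-0.32 -1.11]
(470, -66, 60) 3.14 [-0.32 -1.89]
(510, -365, 80) -3.14 [-0.76 -2.33]
(510, -365, 80) -2.36 None
(510, -365, 80) -1.57 [-0.76  2.38]
(510, -365, 80) -0.78 [-0.76  1.6 ]
(510, -365, 80) 0.0 [-0.76  0.81]
(510, -365, 80) 0.79 [-0.76  0.03]
(510, -365, 80) 1.57 [-0.76 -0.76]
(510, -365, 80) 2.36 [-0.76 -1.54]
(510, -365, 80) 3.14 [-0.76 -2.33]
(670, 200, 120) -3.14 [ 0.17 -1.41]
(670, 200, 120) -2.36 [ 0.17 -2.19]
(670, 200, 120) -1.57 None
(670, 200, 120) -0.78 [0.17 2.52]
(670, 200, 120) 0.0 [0.17 1.74]
(670, 200, 120) 0.79 [0.17 0.95]
(670, 200, 120) 1.57 [0.17 0.17]
(670, 200, 120) 2.36 [ 0.17 -0.62]
(670, 200, 120) 3.14 [ 0.17 -1.4 ]
```

Run:
```python
from h import *
y0=-.13; c=np.array([505,386,0.])
ctrl.gripper_to(45,30)
ctrl.move_ptp(c+[0,0,190],Rz(y0)); st()
hit=ctrl.move_l(c+[0,0,103],vel=80,threshold=12); st(hit)
ctrl.gripper_to(0,30); st("grip")
for n in("top","side"):
    p,d=optics.grab_frame(n); cv2.imwrite(f"pics/{n}1.png",p[:,:,::-1])
p1=cv2.imread("pics/top1.png")[150:280,120:280];p2=cv2.imread("pics/side1.png")[230:400,190:370]
cv2.imwrite("pics/v1.png",np.hstack([cv2.resize(p1,(400,325)),cv2.resize(p2,(400,325))]))
```

```text
t=4.0 pos [505.6 385.3 190.1] yaw -0.13 F [-0.7 -0.1 -0.1] T [ 0.04  0.01 -0.04] w 45.1 q6 2.22
False t=5.2 pos [505.6 386.4 103.9] yaw -0.13 F [0.4 0.1 0.5] T [-0.01 -0.03  0.06] w 45.4 q6 2.22
grip t=5.6 pos [505.8 386.1 104.4] yaw -0.13 F [-0.1 -1.3  4.7] T [-0.33  0.13 -0.05] w 15.7 q6 2.22
```

View pics/v1.png

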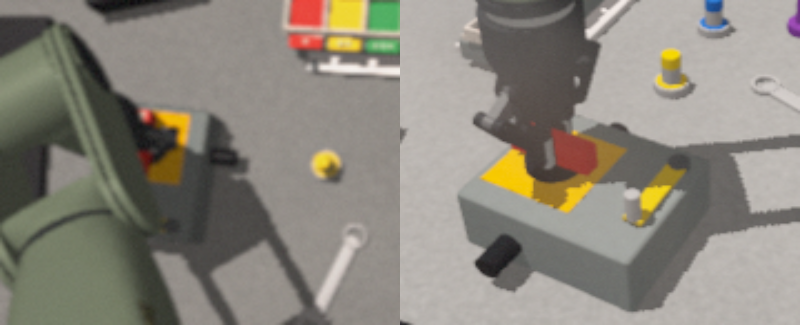

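The jaws are on the bar: width is 15.7 mm and side force is low. I'll turn it anticlockwise now.

Run:
```python
from h import *
y0=-.13; c=np.array([505,386,103.])
for y in np.linspace(y0,y0+1.56,9)[1:]:
    ctrl.move_l(c,Rz(y),vel=60); s=st()
ctrl.hold(.3)
ctrl.gripper_to(45); ctrl.move_l(c+[0,0,90],vel=150)
# park aside & look
ctrl.move_ptp(np.array([450,100,260.]),Rz(1.57)); st()
for n in("top","side"):
    p,d=optics.grab_frame(n); cv2.imwrite(f"pics/{n}2.png",p[:,:,::-1]); np.save(f"pics/{n}2d.npy",d)
p1=cv2.imread("pics/top2.png")[170:260,140:240];p2=cv2.imread("pics/side2.png")[280:390,210:340]
cv2.imwrite("pics/v2.png",np.hstack([cv2.resize(p1,(400,360)),cv2.resize(p2,(400,360))]))
```

```text
t=6.0 pos [505.8 386.6 104.4] yaw 0.06 F [-0.3  0.1  5.1] T [-0.11  0.19  0.01] w 15.9 q6 2.02
 t=6.4 pos [505.7 387.  104.4] yaw 0.26 F [-0.9  1.2  6.2] T [0.12 0.15 0.05] w 15.7 q6 1.83
 t=6.7 pos [505.6 387.4 104.4] yaw 0.45 F [-1.   1.2  5. ] T [0.22 0.19 0.11] w 15.7 q6 1.63
 t=7.0 pos [505.3 387.8 104.4] yaw 0.65 F [-1.3  3.2  5.1] T [0.41 0.29 0.03] w 15.6 q6 1.44
 t=7.4 pos [505.  388.1 104.4] yaw 0.84 F [-2.1  4.1  4.6] T [0.5  0.41 0.02] w 15.7 q6 1.24
 t=7.7 pos [504.6 388.4 104.4] yaw 1.04 F [-3.   4.6  5.9] T [0.61 0.53 0.02] w 15.4 q6 1.05
 t=8.1 pos [504.3 388.5 104.4] yaw 1.23 F [-4.7  5.3  7.2] T [0.7  0.64 0.06] w 15.4 q6 0.85
 t=8.4 pos [503.9 388.7 104.4] yaw 1.43 F [-6.1  5.9  7.1] T [0.68 0.82 0.03] w 15.4 q6 0.66
 t=11.0 pos [450.1 100.5 259.6] yaw 1.57 F [ 0.3  0.5 -0.3] T [ 0.01  0.01 -0.01] w 44.7 q6 0.03
```

View pics/v2.png

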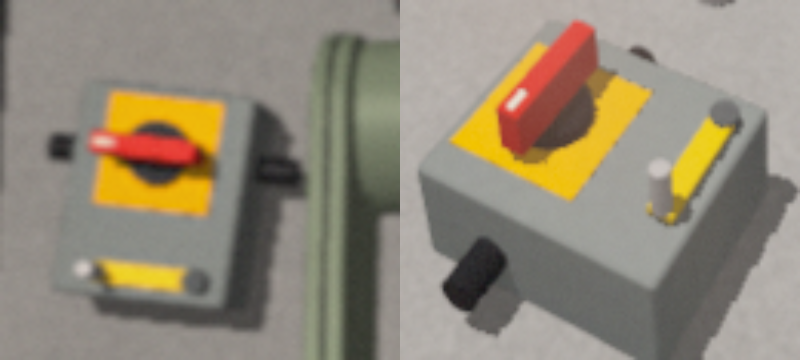

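Run:
```python
from h import *
np.set_printoptions(precision=3,suppress=True)
I={n:cv2.imread(f"pics/{n}2.png")[:,:,::-1].copy() for n in("top","side")}
ms=[]
for n,lo in(("top",(-8,120,40)),("side",(-8,120,50))):
    b=autobox(n,(505,387,94),28);m=hsvmask(I[n],b,lo,(9,255,255))
    m=cv2.morphologyEx(m.astype(np.uint8),cv2.MORPH_CLOSE,np.ones((15,15)))>0
    ms.append((n,b,m))
mod=lambda x:[boxp(x[0],x[1],x[2],76,16,79,109)]
for k in (ms[:1],ms[1:],ms):
    x,l=fit(k,mod,(505,387,1.43),(6,6,.1)); print("handle",x,l)
P=cloud("top",np.load("pics/top0d.npy"))[185:250,145:215].reshape(-1,3)
q=P[(P[:,2]>58)&(P[:,2]<80)][:,:2].astype(np.float32)
print("lid",cv2.minAreaRect(q),len(q))
# panel edges: yellow panel orange fit in both
f=lambda x:[boxp(x[0],x[1],x[2],x[3],x[4],70,70.1)]
I0=cv2.imread("pics/top2.png")[:,:,::-1].copy()
b=autobox("top",(505,387,70),28); m=hsvmask(I0,b,(14,120,90),(34,255,255))
m=cv2.morphologyEx(m.astype(np.uint8),cv2.MORPH_CLOSE,np.ones((70,70)))>0
x,l=fit([("top",b,m)],f,(505,387,-.12,85,85),(5,5,.05,8,8)); print("panel",x,l)
overlay("top",I0,b,m,f(x),"pics/pn.png")
# hasp post / pivot
crop(I0,150,225,206,250,"pics/hp.png",14)
Is=I["side"]; print(autobox("side",(425,425,85),20)); crop(Is,275,305,335,365,"pics/hps.png",10)
```

```text
handle [504.625 384.713   1.44 ] 0.24498738547337673
handle [503.329 386.982   1.497] 0.11893773466833546
handle [504.326 386.087   1.467] 0.19248086442180146
lid ((475.281494140625, 388.30450439453125), (131.90594482421875, 159.85891723632812), 82.79947662353516) 2092
panel [504.49  385.074  -0.125  85.344  85.522] 0.013545603531890715
(269, 317, 309, 357)
```

View pics/hp.png

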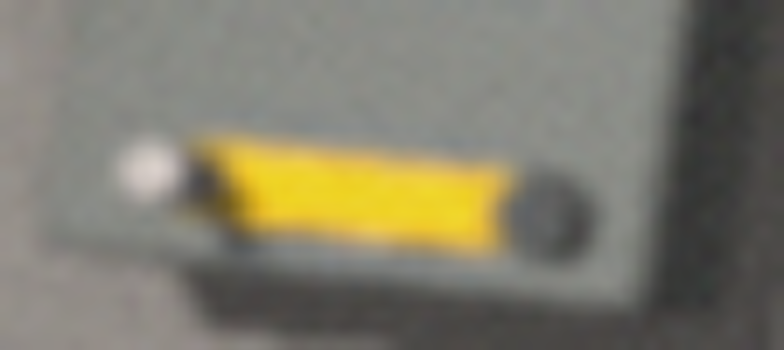

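View pics/hps.png

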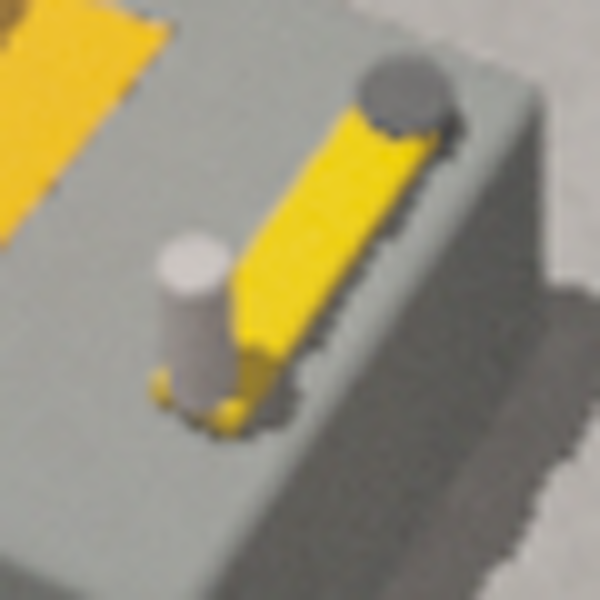

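View pics/pn.png

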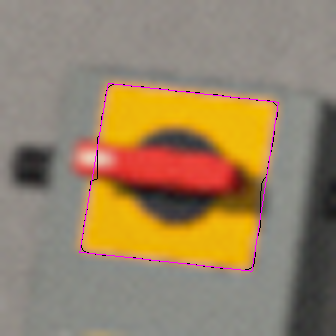

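Run:
```python
from h import *
np.set_printoptions(precision=1,suppress=True)
def tri(ut,us):
    f=lambda X:np.concatenate([proj("top",X)-ut,proj("side",X)-us])
    from scipy.optimize import least_squares
    r=least_squares(f,[430,420,90]); return r.x,r.fun
print("post top",*tri((160.4,236.8),(294,331)))
print("pivot top",*tri((188.6,239.9),(315.1,314.3)))
for z in(104,108,112): print(z,back("top",160.4,236.8,z=z))
for z in(78,82,86): print(z,back("top",188.6,239.9,z=z))
```

```text
post top [416.4 425.1 104.5] [ 0.1  0.2 -0.1 -0. ]
pivot top [408.4 353.6  74.1] [ 0.   0.1 -0.1 -0. ]
104 [417.1 425.4 104. ]
108 [416.9 424.  108. ]
112 [416.6 422.5 112. ]
78 [408.4 352.6  78. ]
82 [408.2 351.4  82. ]
86 [408.  350.2  86. ]
```

Run:
```python
from h import *
pv=np.array([408.3,354.2]); a0=1.446
def P(a,z): return np.array([pv[0]+70*np.cos(a),pv[1]+70*np.sin(a),z])
ctrl.gripper_to(40,25)
ctrl.move_ptp(P(a0,180),Rz(a0)); 
hit=ctrl.move_l(P(a0,103),vel=80,threshold=12); st(hit)
ctrl.gripper_to(0,25); st("grip")
for a in np.linspace(a0,a0+1.58,17)[1:]:
    ctrl.move_l(P(a,103),Rz(a),vel=60)
    s=st()
    if np.linalg.norm(s["force"])>30: print("stop");break
```

```text
False t=13.7 pos [417.5 424.1 103.7] yaw 1.45 F [0.5 0.8 1. ] T [ 0.   -0.02  0.04] w 39.6 q6 0.77
grip t=14.1 pos [415.6 424.2 103.7] yaw 1.45 F [-4.8  0.7  3.7] T [ 0.11  0.82 -0.03] w 10.9 q6 0.77
 t=14.3 pos [410.1 424.7 103.8] yaw 1.54 F [-2.3  0.5  3.4] T [ 0.09  0.37 -0.17] w 11.1 q6 0.68
 t=14.6 pos [403.5 424.7 103.7] yaw 1.64 F [-2.3  1.9  4.5] T [ 0.31  0.42 -0.17] w 10.9 q6 0.59
 t=14.9 pos [396.7 424.  103.7] yaw 1.74 F [-2.6  2.9  4.5] T [ 0.48  0.5  -0.15] w 10.9 q6 0.50
 t=15.1 pos [389.9 422.6 103.7] yaw 1.84 F [-3.3  3.8  5.5] T [ 0.54  0.52 -0.1 ] w 11.0 q6 0.41
 t=15.4 pos [383.2 420.5 103.7] yaw 1.94 F [-2.9  4.1  5.3] T [ 0.57  0.59 -0.12] w 10.8 q6 0.31
 t=15.7 pos [376.8 417.7 103.7] yaw 2.04 F [-2.9  3.   6. ] T [ 0.64  0.67 -0.09] w 11.2 q6 0.22
 t=15.9 pos [370.7 414.3 103.7] yaw 2.14 F [-3.7  5.   5.2] T [ 0.65  0.68 -0.07] w 11.4 q6 0.12
 t=16.2 pos [364.9 410.3 103.7] yaw 2.23 F [-4.5  4.   5.6] T [ 0.67  0.78 -0.07] w 11.2 q6 0.02
 t=16.5 pos [359.6 405.7 103.7] yaw 2.33 F [-5.1  4.2  5.8] T [ 0.64  0.77 -0.06] w 11.1 q6 -0.08
 t=16.7 pos [354.8 400.6 103.7] yaw 2.43 F [-4.3  4.3  7.3] T [ 0.57  0.85 -0.03] w 10.9 q6 -0.18
 t=17.0 pos [350.5 395.  103.7] yaw 2.53 F [-5.4  3.4  7.6] T [ 0.54  0.87 -0.04] w 10.9 q6 -0.28
 t=17.3 pos [346.8 389.  103.6] yaw 2.63 F [-5.5  3.7  7.2] T [0.43 0.87 0.02] w 11.2 q6 -0.38
 t=17.5 pos [343.7 382.7 103.6] yaw 2.73 F [-6.1  2.6  7.6] T [0.37 0.9  0.06] w 11.3 q6 -0.49
 t=17.8 pos [341.4 376.1 103.6] yaw 2.83 F [-5.8  2.7  7.6] T [0.35 0.85 0.03] w 11.1 q6 -0.59
 t=18.1 pos [339.7 369.3 103.6] yaw 2.93 F [-5.2  2.2  8.6] T [0.34 0.82 0.16] w 10.9 q6 -0.70
 t=18.3 pos [339.  364.6 103.8] yaw 3.02 F [-3.8  9.2  3.8] T [ 1.32  0.76 -0.01] w 10.8 q6 -0.81
```

```bash
cat > look.py <<'E'
from m1 import *
def snap(k):
    I={}
    for n in("top","side"):
        p,d=optics.grab_frame(n); cv2.imwrite(f"pics/{n}{k}.png",p[:,:,::-1]); np.save(f"pics/{n}{k}d.npy",d); I[n]=p
    return I
C=dict(red=RED,yellow=YEL,green=GRN,blue=BLU)
def slug(I,nm,x,y,zb=0):
    mt=M("top",(x,y,zb+40),12,C[nm],I)
    f=lambda p:[cyl(p[0],p[1],10,zb+30,zb+54),cyl(p[0],p[1],p[2],zb+14,zb+14.1)]
    return fit([mt],f,(x,y,14),(6,6,3))
POS0=dict(red=(471,-66),yellow=(485.7,182.2),green=(484.5,-184.2),blue=(483,59.7))
E
python3 - <<'E'
from look import *
s=sensors.read_state(); p=s["eef_pos"]
ctrl.gripper_to(40); ctrl.move_l(p+[0,0,80],vel=150)
ctrl.move_ptp(np.array([420,-250,260.]),Rz(.9)); st()
I=snap(3)
for k,v in POS0.items(): print(k,*slug(I,k,*v))
p1=I["top"][170:260,140:240,::-1];p2=I["side"][280:400,210:340,::-1]
cv2.imwrite("pics/v3.png",np.hstack([cv2.resize(p1,(400,360)),cv2.resize(p2,(400,360))]))
cv2.imwrite("pics/t3.png",I["top"][:,:,::-1])
E
```

```text
t=21.7 pos [ 420.3 -249.2  259.8] yaw 0.90 F [0.4 0.5 0.1] T [0.   0.04 0.07] w 39.5 q6 -0.04
red [471.01 -65.85  14.9 ] 0.038961038961038974
yellow [485.65 182.26  15.07] 0.04019573575672841
green [ 484.47 -184.17   12.78] 0.09668989547038331
blue [483.    59.69  13.26] 0.07155879671832266
```

View pics/v3.png

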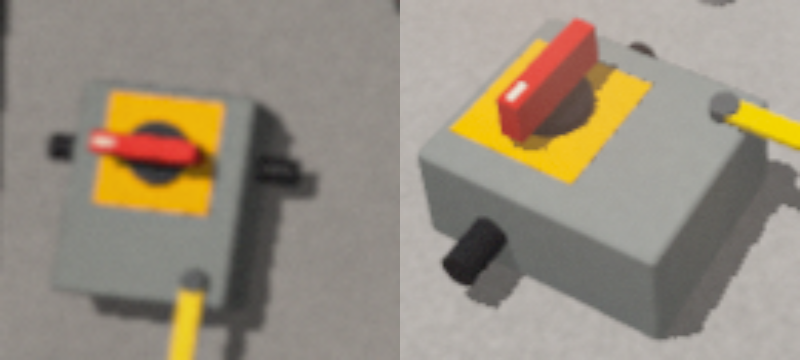

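View pics/t3.png

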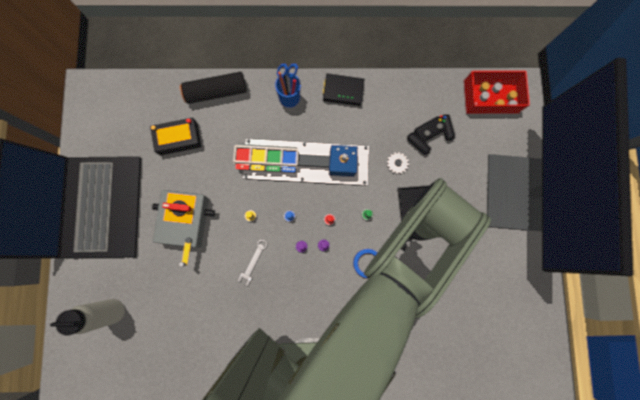

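The hasp is fully out, with its yellow arm at (186,252), the handle is off, and the slugs haven't moved. Red slug next.

```bash
cat > pick.py <<'E'
from look import *
ROW=(667.0,129.6,-.065); YAW=ROW[2]+np.pi/2; ZT=43.0; FL=54.5
def rp(i): 
    s=(i-1.5)*48; return np.array([ROW[0]+s*np.sin(ROW[2]),ROW[1]-s*np.cos(ROW[2]),0])
def pick(x,y):
    c=np.array([x,y,0.])
    ctrl.gripper_to(45,30)
    ctrl.move_ptp(c+[0,0,150],Rz(YAW-np.pi/2))
    h=ctrl.move_l(c+[0,0,ZT],vel=120,threshold=12); st(h)
    ctrl.gripper_to(0,20); st("pinch1"); ctrl.gripper_to(45)
    ctrl.move_l(c+[0,0,100],vel=200)
    ctrl.move_ptp(c+[0,0,100],Rz(YAW))
    h=ctrl.move_l(c+[0,0,ZT],vel=120,threshold=12); st(h)
    ctrl.gripper_to(0,45); st("grip")
    ctrl.move_l(c+[0,0,140],vel=200); st("lift")
def place(i,dx=0,dy=0):
    c=rp(i)+[dx,dy,0]
    ctrl.move_ptp(c+[0,0,160],Rz(YAW)); st("over")
    ctrl.move_l(c+[0,0,FL+ZT+16],vel=150)
    h=ctrl.move_l(c+[0,0,FL+ZT-4],vel=40,threshold=7); s=st(("down",h)); return s
def release():
    s=sensors.read_state();p=s["eef_pos"]
    ctrl.gripper_to(40); ctrl.move_l(p+[0,0,80],vel=200); st("released")
E
python3 - <<'E'
from pick import *
pick(471,-65.8); place(0)
p,d=optics.grab_frame("side"); cv2.imwrite("pics/pl1.png",cv2.resize(np.ascontiguousarray(p[170:290,190:350,::-1]),None,fx=5,fy=5))
E
```

```text
False t=24.3 pos [471.7 -66.1  43.7] yaw -0.07 F [ 0.6 -0.9 -0.2] T [ 0.03 -0.04  0.01] w 45.0 q6 1.31
pinch1 t=24.6 pos [471.8 -66.   43.9] yaw -0.06 F [-1.   0.7  3.4] T [0.03 0.02 0.01] w 19.0 q6 1.31
False t=27.4 pos [471.3 -65.9  43.2] yaw 1.51 F [-0.4 -0.6  0.4] T [ 0.01 -0.02  0.02] w 44.9 q6 -0.26
grip t=27.8 pos [472.  -66.1  44.1] yaw 1.51 F [-1.2 -0.3  5.7] T [-0.01  0.24 -0.01] w 18.9 q6 -0.26
lift t=28.4 pos [470.1 -65.5 139.1] yaw 1.51 F [-0.1 -0.6 -2.2] T [-0.06 -0.01 -0.02] w 18.8 q6 -0.26
over t=29.7 pos [671.1 200.1 159.1] yaw 1.50 F [-0.1  0.  -1. ] T [-0.07 -0.06 -0.  ] w 18.8 q6 0.23
('down', True) t=30.6 pos [672.6 201.6  97.8] yaw 1.51 F [-0.6  0.9  3.9] T [-0.01  0.08 -0.04] w 18.8 q6 0.23
```

View pics/pl1.png

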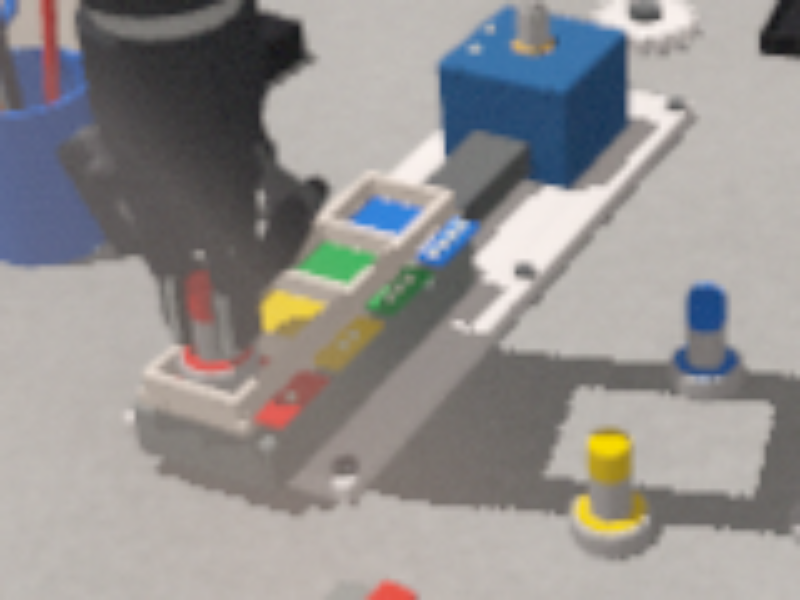

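The red foot sits between the pocket walls and contact came at floor height. I'll release it and do yellow.

Run:
```python
from pick import *
release()
ctrl.move_ptp(np.array([485.7,182.2,200.]),Rz(YAW-np.pi/2))
I=snap(4)
x=slug(I,"yellow",485.7,182.2);print("yellow",x)
print("red in pocket",slug(I,"red",*rp(0)[:2],zb=54),rp(0))
crop(I["top"],225,130,385,250,"pics/v4.png",5)
crop(I["side"],210,180,350,285,"pics/v4s.png",5)
```

```text
released t=31.5 pos [672.2 201.6 177.3] yaw 1.51 F [-0.3  0.4 -0.7] T [-0.01 -0.05  0.04] w 39.9 q6 0.23
yellow (array([485.47, 170.75,   6.52]), np.float64(0.4652014652014652))
red in pocket (array([673.67, 200.99,  14.85]), np.float64(0.3300492610837439)) [671.68 201.45   0.  ]
```

View pics/v4.png

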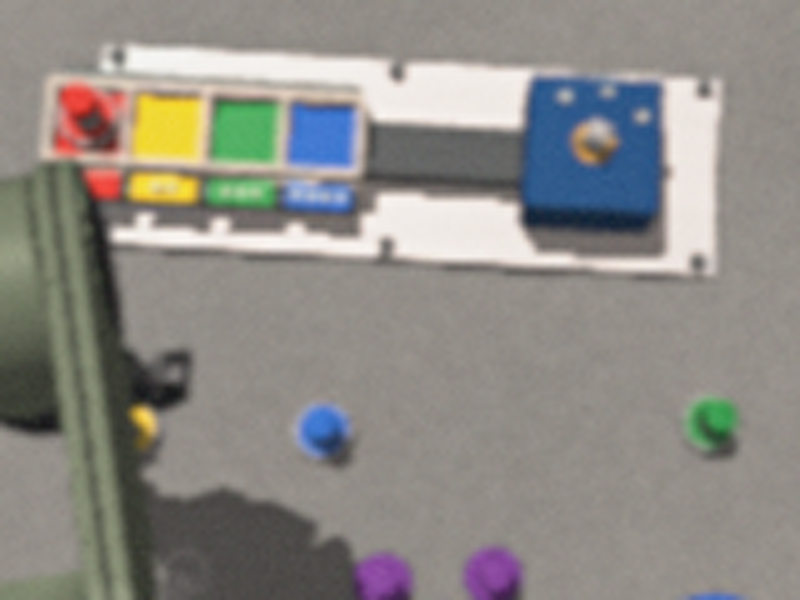

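View pics/v4s.png

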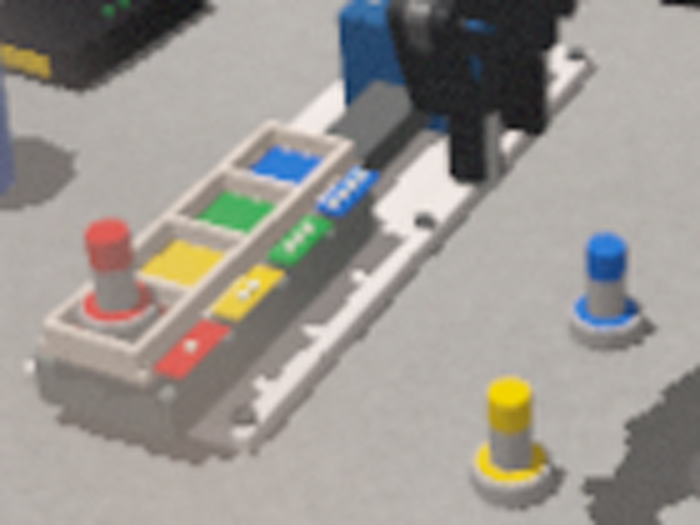

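Run:
```python
from pick import *
I={n:cv2.imread(f"pics/{n}4.png")[:,:,::-1].copy() for n in("top","side")}
ms=M("side",(484,183,45),11,YEL,I); p,l=fit([ms],lambda p:[cyl(p[0],p[1],10,36,54)],(484,183),(6,6)); print("yellow side",p,l,"(before 484.47 183.31)")
if np.hypot(p[0]-484.47,p[1]-183.31)<3:
    pick(485.7,182.2); place(1); release()
    ctrl.move_ptp(np.array([484.5,-184.2,200.]),Rz(YAW-np.pi/2))
    I=snap(5)
    for k in("green","blue"): print(k,slug(I,k,*POS0[k]))
    crop(I["top"],225,130,385,250,"pics/v5.png",5)
    crop(I["side"],210,150,370,270,"pics/v5s.png",5)
```

```text
yellow side [485.38 183.06] 0.1524216524216524 (before 484.47 183.31)
False t=34.6 pos [486.7 182.4  43.9] yaw -0.06 F [-0.5 -1.2  0.2] T [ 0.   -0.   -0.05] w 45.2 q6 1.83
pinch1 t=34.9 pos [486.5 182.4  43.9] yaw -0.06 F [ 0.2 -0.   3.9] T [ 0.02  0.02 -0.03] w 19.5 q6 1.83
False t=37.8 pos [486.  182.3  43.1] yaw 1.51 F [ 0.6 -0.1  0.2] T [0.01 0.01 0.03] w 45.5 q6 0.26
grip t=38.1 pos [486.5 182.5  44.2] yaw 1.51 F [-0.4  0.3  5.4] T [ 0.03  0.27 -0.01] w 18.9 q6 0.26
lift t=38.8 pos [484.7 182.  138.9] yaw 1.51 F [-0.5 -0.6 -2.8] T [-0.02 -0.02 -0.05] w 18.6 q6 0.26
over t=39.5 pos [666.2 153.6 157.2] yaw 1.51 F [-0.9  0.2 -2.1] T [ 0.04  0.03 -0.06] w 18.7 q6 0.16
('down', True) t=40.4 pos [669.3 153.6  97.7] yaw 1.51 F [ 0.6 -0.2  2.7] T [0.02 0.01 0.03] w 18.9 q6 0.16
released t=41.3 pos [668.9 153.6 177.3] yaw 1.51 F [ 0.6 -1.  -0.8] T [-0.03  0.02 -0.03] w 39.8 q6 0.16
green (array([ 481.54, -187.45,    5.51]), np.float64(0.4372346876895088))
blue (array([482.92,  59.61,  13.13]), np.float64(0.07819687212511495))
```

View pics/v5.png

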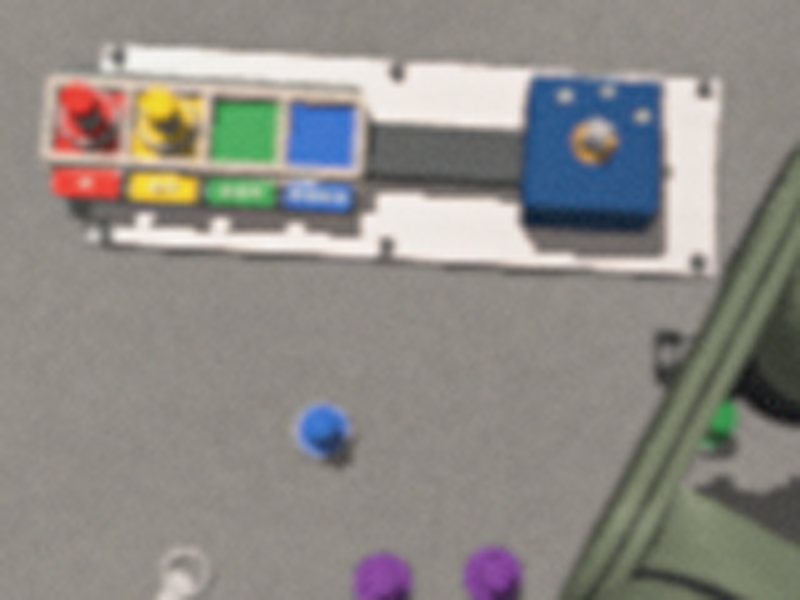

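View pics/v5s.png

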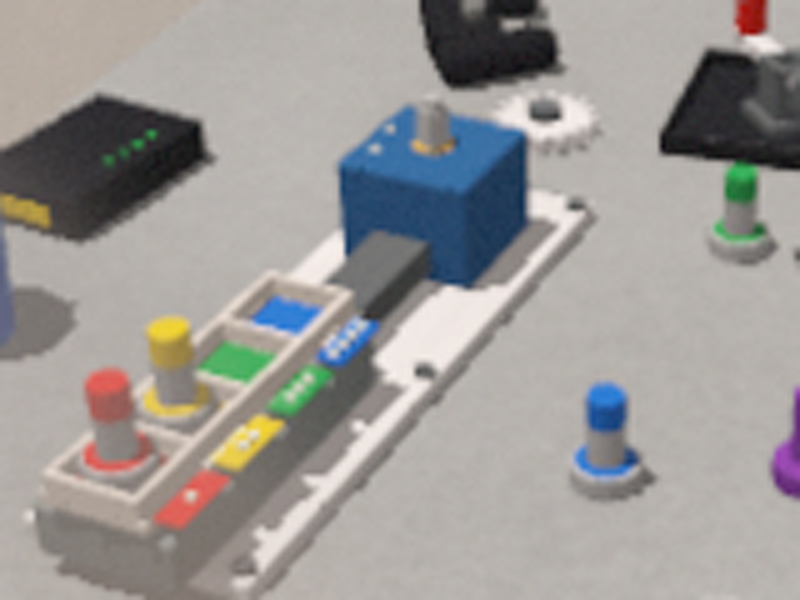

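Red and yellow are both standing in their pockets. Green next; the arm hides it in the top view, so I'll check it in the side view.

Run:
```python
from pick import *
I={n:cv2.imread(f"pics/{n}5.png")[:,:,::-1].copy() for n in("top","side")}
ms=M("side",(484.5,-184,45),11,GRN,I); p,l=fit([ms],lambda p:[cyl(p[0],p[1],10,36,54)],(484.5,-184),(6,6)); print("green side",p,l,"(before 486 -188.4)")
if np.hypot(p[0]-486,p[1]+188.4)<3.5:
    pick(484.5,-184.2); place(2); release()
    ctrl.move_ptp(np.array([483,-250,230.]),Rz(YAW-np.pi/2))
    I=snap(6)
    print(slug(I,"blue",*POS0["blue"]))
    crop(I["top"],225,130,385,250,"pics/v6.png",5)
    crop(I["side"],210,150,370,270,"pics/v6s.png",5)
```

```text
green side [ 486.48 -188.21] 0.1975244971634863 (before 486 -188.4)
False t=44.4 pos [ 485.4 -184.7   43.9] yaw -0.06 F [-0.2 -0.7  0.6] T [-0.06  0.02 -0.02] w 44.8 q6 1.11
pinch1 t=44.8 pos [ 485.2 -184.6   43.9] yaw -0.06 F [-0.1  0.3  3.9] T [0.05 0.03 0.01] w 19.4 q6 1.11
False t=47.6 pos [ 484.7 -184.3   43.1] yaw 1.51 F [-0.3  0.2  0.1] T [-0.02 -0.   -0.01] w 44.7 q6 -0.47
grip t=47.9 pos [ 485.5 -184.8   44.2] yaw 1.51 F [-0.7 -0.1  4. ] T [ 0.05  0.13 -0.  ] w 18.8 q6 -0.47
lift t=48.6 pos [ 483.6 -183.7  138.9] yaw 1.51 F [ 0.2  0.8 -2.3] T [0.   0.01 0.03] w 18.6 q6 -0.47
over t=49.9 pos [664.9 104.2 159.3] yaw 1.50 F [-0.4 -1.  -1.3] T [-0.02 -0.02 -0.  ] w 18.9 q6 0.09
('down', True) t=50.6 pos [666.3 105.5 107.2] yaw 1.51 F [-0.3  0.  -1.2] T [ 0.01  0.01 -0.06] w 18.8 q6 0.09
released t=51.5 pos [666.  105.5 186.9] yaw 1.51 F [-0.3  0.2 -0.7] T [0.   0.02 0.03] w 39.9 q6 0.09
(array([483.05,  59.7 ,  13.3 ]), np.float64(0.06954545454545458))
```

View pics/v6.png

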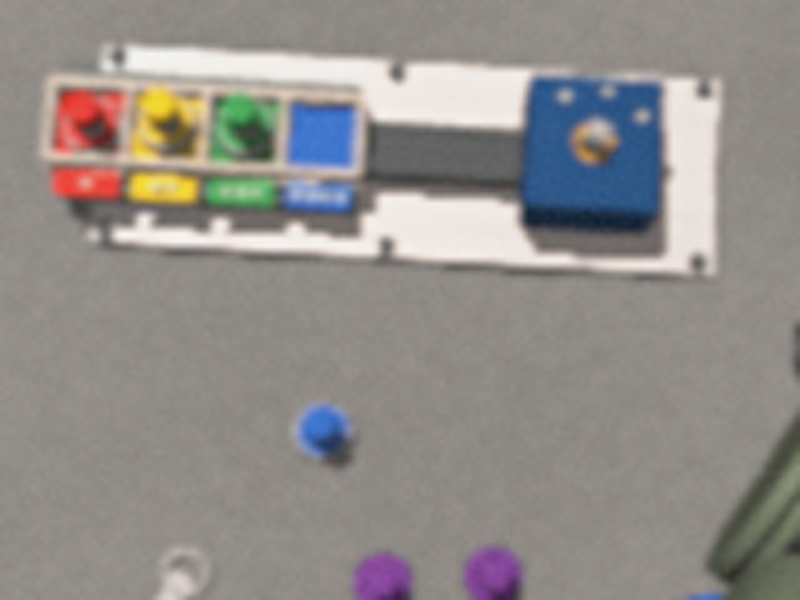

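View pics/v6s.png

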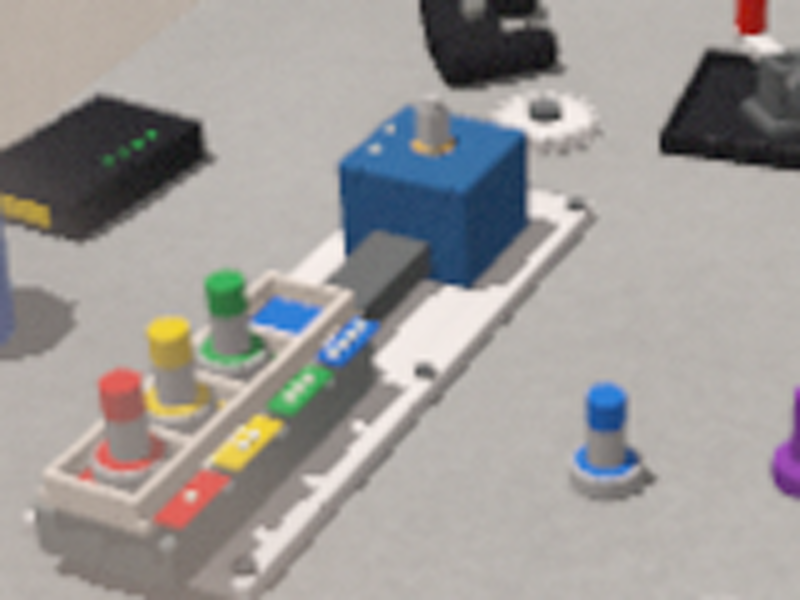

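Run:
```python
from pick import *
for k in (5,6):
    I={n:cv2.imread(f"pics/{n}{k}.png")[:,:,::-1].copy() for n in("top","side")}
    for i,c in enumerate((RED,YEL,GRN)):
        if k==5 and i==2: continue
        x,y,_=rp(i)
        m=M("side",(x,y,54+45),9,c,I); p,l=fit([m],lambda p:[cyl(p[0],p[1],9,54+38,54+53)],(x,y),(6,6)); print(k,i+1,"side",p-[x,y],round(l,2))
I={n:cv2.imread(f"pics/{n}6.png")[:,:,::-1].copy() for n in("top","side")}
crop(I["top"],228,140,308,180,"pics/z6.png",10); crop(I["side"],215,195,285,255,"pics/z6s.png",10)
```

```text
5 1 side [ 3.21 -0.71] 0.47
5 2 side [1.13 1.21] 0.04
6 1 side [-2.8 -1.7] 0.5
6 2 side [1.16 1.18] 0.05
6 3 side [0.61 1.57] 0.09
```

View pics/z6.png

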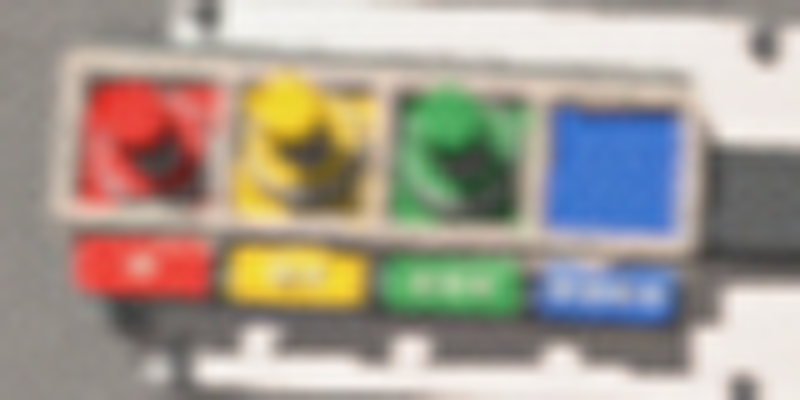

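View pics/z6s.png

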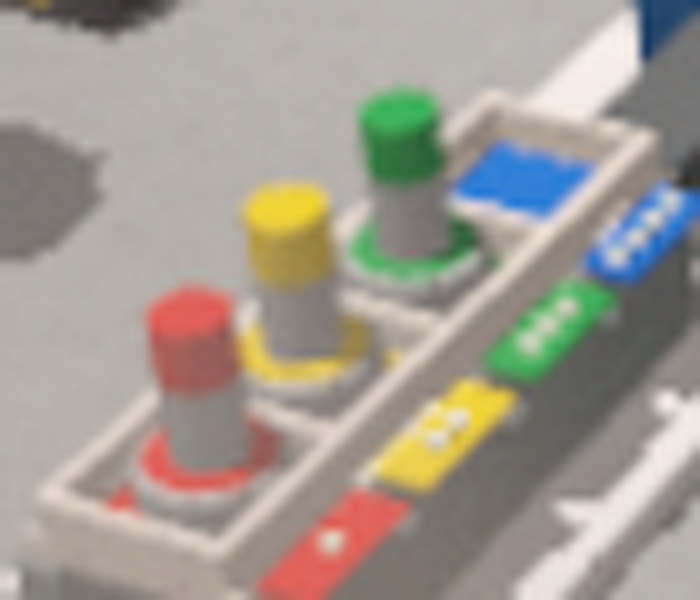

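The red slug has been shifted a few mm inside its pocket but is still seated and upright, about 3 mm off centre. Yellow and green are seated as well. Blue next.

```bash
sed -i 's/threshold=7)/threshold=11)/' pick.py
python3 - <<'E'
from pick import *
pick(483,59.7); place(3); release()
ctrl.move_ptp(np.array([420,-60,300.]),Rz(YAW-np.pi/2))
I=snap(7)
for i,c in enumerate((RED,YEL,GRN,BLU)):
        x,y,_=rp(i)
        m=M("side",(x,y,54+45),9,c,I); p,l=fit([m],lambda p:[cyl(p[0],p[1],9,54+38,54+53)],(x,y),(6,6)); print(7,i+1,"side",p-[x,y],round(l,2))
crop(I["top"],225,130,455,250,"pics/v7.png",3)
crop(I["side"],215,190,295,260,"pics/v7s.png",9)
crop(I["top"],392,180,452,235,"pics/ck.png",11)
crop(I["side"],335,140,405,190,"pics/cks.png",11)
E
```

```text
False t=55.6 pos [483.9  59.5  43.7] yaw -0.07 F [ 0.5 -0.5 -0.3] T [0.01 0.01 0.02] w 45.3 q6 1.58
pinch1 t=55.9 pos [483.8  59.7  43.9] yaw -0.06 F [-0.3 -0.1  4.3] T [-0.05  0.07 -0.06] w 19.6 q6 1.58
False t=58.8 pos [483.3  59.7  43.2] yaw 1.51 F [ 0.4  0.4 -0.4] T [ 0.04  0.01 -0.01] w 45.3 q6 0.01
grip t=59.1 pos [483.8  59.7  44.1] yaw 1.51 F [-1.2 -1.5  6. ] T [0.03 0.26 0.03] w 18.9 q6 0.01
lift t=59.7 pos [482.   59.7 139. ] yaw 1.51 F [-0.3  0.9 -2. ] T [-0.04  0.04 -0.  ] w 18.7 q6 0.01
over t=60.5 pos [660.   57.9 157.1] yaw 1.51 F [-0.4 -0.1 -1.9] T [-0.02  0.02 -0.06] w 18.7 q6 0.02
('down', True) t=61.4 pos [662.9  57.7  97.6] yaw 1.51 F [-2.3  1.1  4.1] T [ 0.04  0.12 -0.01] w 19.1 q6 0.02
released t=62.3 pos [662.6  57.7 177.2] yaw 1.51 F [-0.9 -0.1  0.7] T [-0.    0.    0.01] w 40.1 q6 0.02
7 1 side [-2.9  -1.53] 0.45
7 2 side [1.08 1.33] 0.04
7 3 side [0.49 1.52] 0.09
7 4 side [0.53 2.25] 0.07
```

View pics/v7s.png

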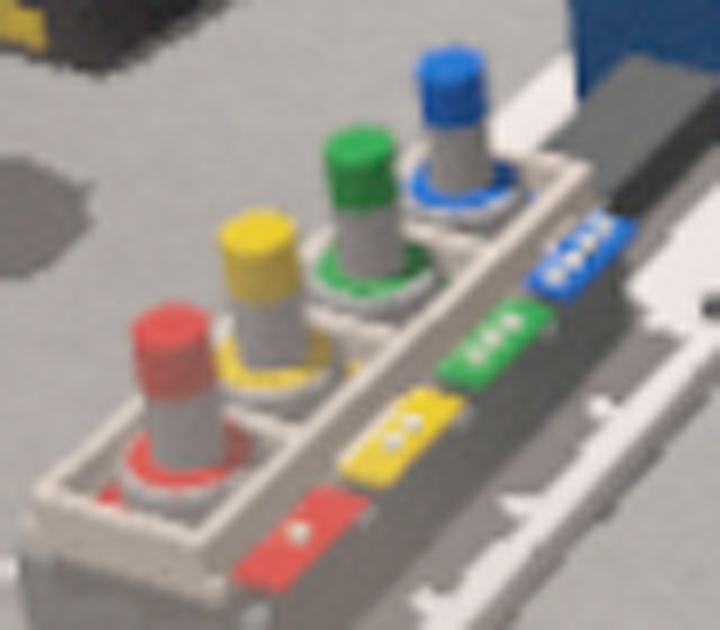

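View pics/ck.png

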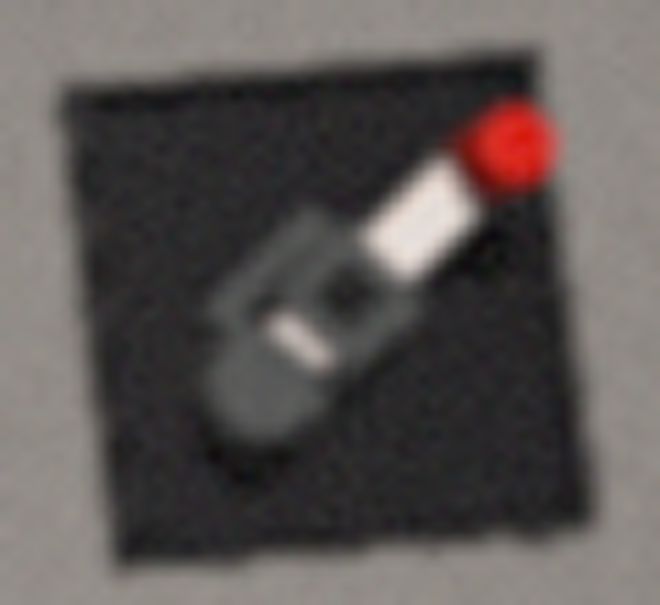

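View pics/cks.png

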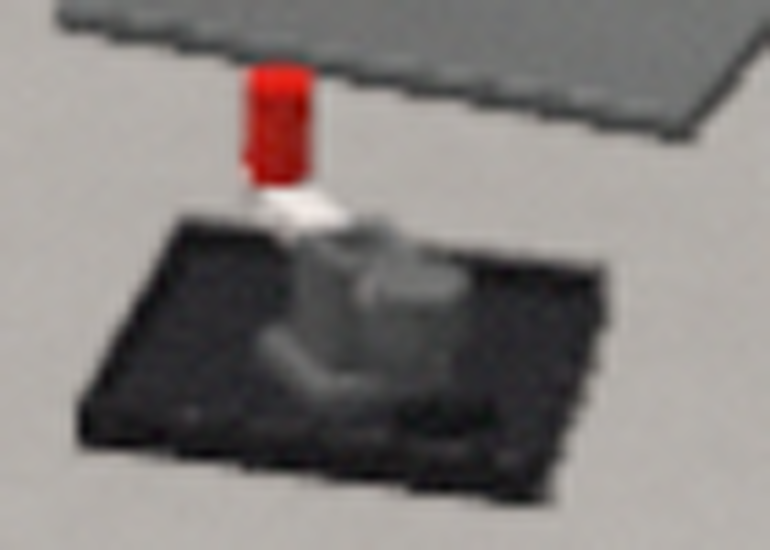

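All four slugs are seated. Now for the crank pose and the shaft's angle about its axis.

Run:
```python
from pick import *
np.set_printoptions(precision=1,suppress=True)
acc={n:np.mean([optics.grab_frame(n)[0].astype(float) for _ in range(12)],0) for n in("top","side")}
for n in acc: cv2.imwrite(f"pics/{n}avg.png",acc[n][:,:,::-1].round())
def enh(n,box,f,name):
    x0,y0,x1,y1=box; a=acc[n][y0:y1,x0:x1,::-1].astype(np.float32)
    a=cv2.resize(a,None,fx=f,fy=f,interpolation=cv2.INTER_CUBIC); a=np.clip((a-60)*1.6,0,255); cv2.imwrite(name,a)
enh("side",(286,164,308,186),26,"pics/e1.png")
enh("top",(332,146,356,168),26,"pics/e2.png")
print("hub top",back("top",423.3,205.9,z=49)); print("knob top",back("top",438.3,193.1,z=81))
# intensity profile across the shaft, side, row 174
for r in(171,172,173,174,175): print(r,acc["side"][r,289:304].mean(-1))
```

```text
hub top [ 504.1 -356.4   49. ]
knob top [ 538.4 -394.7   81. ]
171 [168.4 150.1 131.4 136.6 152.7 152.7 151.1 144.4 112.3 121.3 147.2 167.8
 172.8 171.8 171.8]
172 [143.8 121.5 110.6 118.6 137.7 149.  153.4 142.3 125.5 111.9 123.4 148.9
 160.6 159.8 170.3]
173 [115.6 110.1 110.8 116.7 132.  141.8 140.6 125.8 121.1 113.  115.8 122.7
 131.1 134.9 149.3]
174 [111.  110.1 109.2 115.7 131.  139.1 134.3 117.9 113.6 112.5 114.2 109.9
 108.5 110.8 115.8]
175 [111.2 109.7 108.2 115.4 130.7 139.5 133.5 117.4 113.1 112.5 113.4 110.4
 109.  109.3 108.8][ WARN:0@34.374] global loadsave.cpp:1063 imwrite_ Unsupported depth image for selected encoder is fallbacked to CV_8U.
```

View pics/e1.png

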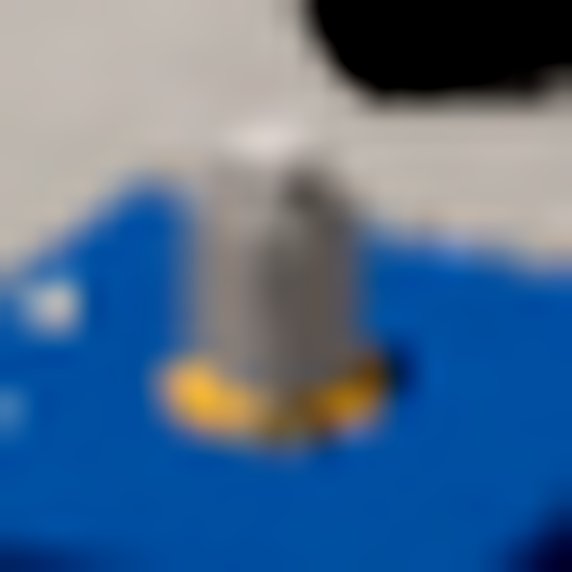

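View pics/e2.png

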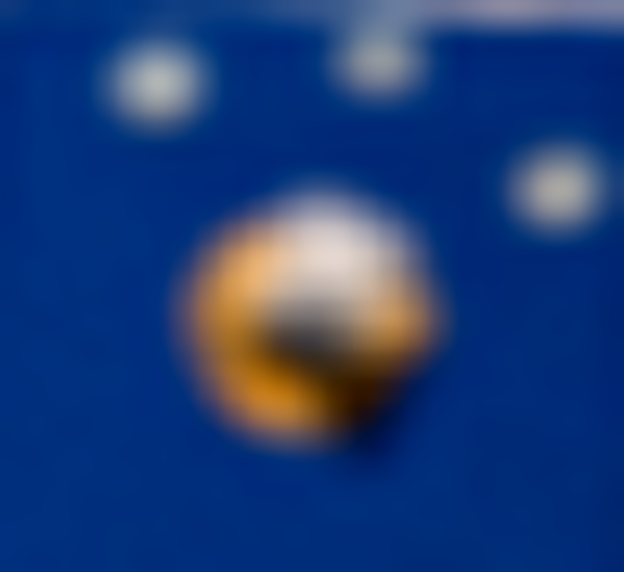

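Run:
```python
from pick import *
c=np.array([504.5,-357,0.]); yw=-.83
ctrl.gripper_to(62,60)
ctrl.move_ptp(c+[0,0,160],Rz(yw)); st()
h=ctrl.move_l(c+[0,0,44],vel=100,threshold=12); st(h)
ctrl.gripper_to(0,60); st("grip")
ctrl.move_l(c+[0,0,130],vel=100); st("lift")
I=snap(8)
crop(I["side"],300,90,420,190,"pics/v8s.png",6)
```

```text
t=66.4 pos [ 505.1 -356.2  160.9] yaw -0.83 F [ 0.1  0.1 -0.3] T [-0.04 -0.01  0.03] w 62.1 q6 1.64
False t=67.7 pos [ 505.1 -357.6   45. ] yaw -0.83 F [0.9 0.4 0.4] T [-0.01  0.   -0.04] w 62.0 q6 1.65
grip t=68.1 pos [ 505.  -357.6   44.9] yaw -0.83 F [ 0.  -0.5  2.9] T [-0.07  0.12  0.02] w 29.0 q6 1.65
lift t=69.1 pos [ 503.9 -356.4  129. ] yaw -0.83 F [-1.  -0.6 -2.5] T [-0.01  0.01  0.03] w 29.3 q6 1.65
```

View pics/v8s.png

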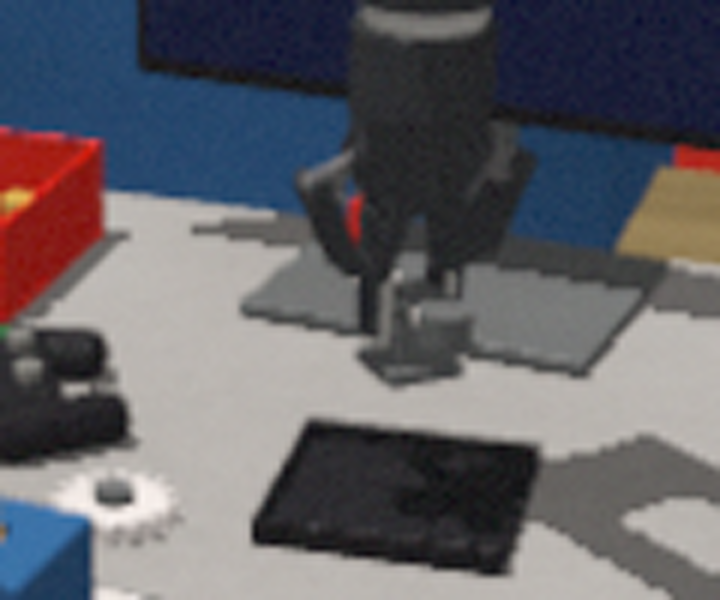

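Run:
```python
from pick import *
S=np.array([651.5,-110.3,0.]); yw=-.459
ctrl.move_l(np.array([504.5,-357,190]),vel=150)
ctrl.move_ptp(S+[0,0,190],Rz(yw)); st("hover")
ctrl.move_l(S+[0,0,158],vel=100); 
I=snap(9); crop(I["side"],260,110,350,195,"pics/v9s.png",7)
h=ctrl.move_l(S+[0,0,118],vel=25,threshold=6); s=st(("down",h)); print("underside",s["eef_pos"][2]-40.9)
I=snap(10); crop(I["side"],260,110,350,195,"pics/v10s.png",7)
```

```text
hover t=70.8 pos [ 650.9 -111.5  189.4] yaw -0.46 F [-0.   0.8 -2. ] T [ 0.01 -0.03 -0.02] w 29.2 q6 1.73
('down', True) t=72.8 pos [ 651.9 -110.5  120.9] yaw -0.46 F [0.5 0.7 4.5] T [-0.02 -0.02 -0.  ] w 29.2 q6 1.73
underside 80.03940626367555
```

View pics/v9s.png

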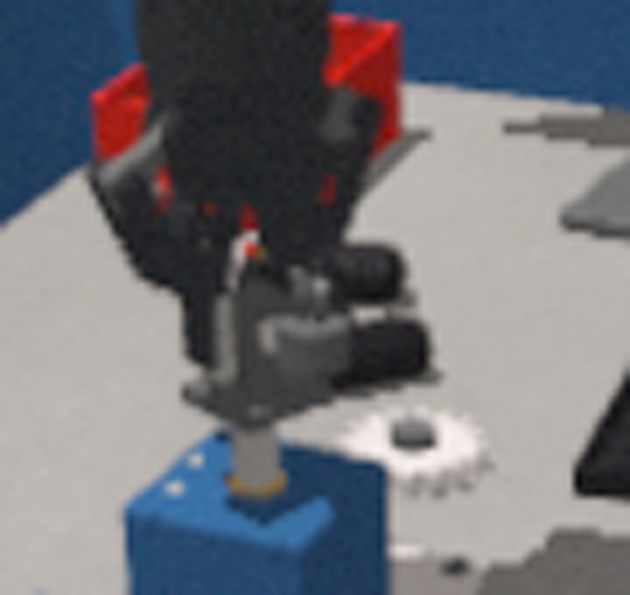

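View pics/v10s.png

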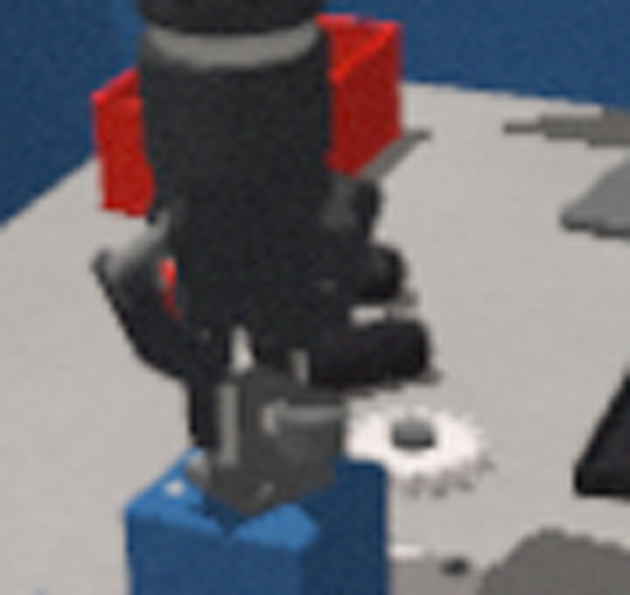

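The crank dropped straight down to lid height, with its underside at about 80 mm. I'll release it and wind by the knob.

Run:
```python
from pick import *
S=np.array([651.5,-110.3,0.]); a0=-.459
ctrl.hold(.2)
ctrl.gripper_to(60); p=sensors.read_state()["eef_pos"]; 
ctrl.move_l(np.array([*S[:2],200.]),vel=150); st("off hub")
K=lambda a,z:S+[55*np.cos(a),55*np.sin(a),z]
ctrl.gripper_to(45,40)
ctrl.move_ptp(K(a0,215),Rz(1.4)); st()
h=ctrl.move_l(K(a0,156),vel=80,threshold=10); st(h)
ctrl.gripper_to(0,40); st("knob")
I=snap(11); crop(I["side"],240,90,350,195,"pics/v11s.png",6)
```

```text
off hub t=74.1 pos [ 651.  -110.1  199.3] yaw -0.46 F [-1.1  0.3 -1.1] T [-0.   -0.01 -0.01] w 59.9 q6 1.73
 t=76.1 pos [ 700.7 -134.6  214.9] yaw 1.40 F [ 0.2 -0.9  0.1] T [-0.01 -0.02  0.01] w 45.2 q6 -0.14
False t=77.0 pos [ 701.3 -134.8  156.6] yaw 1.40 F [-0.2 -0.2  0.7] T [-0.02  0.    0.05] w 44.9 q6 -0.14
knob t=77.3 pos [ 700.8 -134.8  157.2] yaw 1.40 F [-1.9  0.5  4.6] T [ 0.09  0.63 -0.03] w 20.5 q6 -0.14
```

View pics/v11s.png

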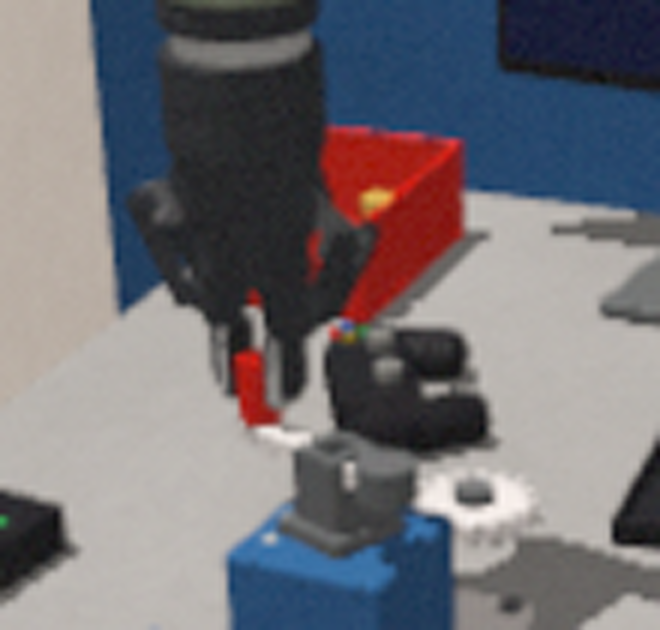

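Run:
```python
from pick import *
S=np.array([651.5,-110.3,0.]); a0=-.459
K=lambda a,z:S+[55*np.cos(a),55*np.sin(a),z]
N=51; tot=13.4
for k in range(1,N+1):
    a=a0-tot*k/N
    ctrl.move_l(K(a,156),vel=80)
    s=sensors.read_state()
    f=np.linalg.norm(s["force"])
    if k%4==0: st(round(a0-a,2))
    if f>30: st("stop"); print(a0-a); break
    if k==8:
        I=snap(12)
I=snap(13); 
crop(I["side"],210,90,350,260,"pics/v13s.png",4)
```

```text
1.05 t=78.7 pos [ 655.6 -166.2  157.2] yaw 1.40 F [ 0.7 -0.7  7.3] T [ 0.14 -0.23  0.02] w 20.4 q6 -0.20
2.1 t=80.1 pos [ 605.5 -142.8  158. ] yaw 1.40 F [-3.7 -3.  10.9] T [-0.56  0.32  0.04] w 20.2 q6 -0.20
3.15 t=81.5 pos [600.6 -85.6 157.6] yaw 1.40 F [-9.5  1.5 15.4] T [0.19 1.36 0.07] w 20.7 q6 -0.11
4.2 t=82.8 pos [649.  -54.9 157.4] yaw 1.40 F [-2.3  3.2 10.6] T [0.37 0.35 0.04] w 20.6 q6 -0.05
5.25 t=84.2 pos [697.4 -81.4 157. ] yaw 1.40 F [-1.5 -0.2  8.9] T [-0.04  0.66 -0.04] w 20.5 q6 -0.07
6.31 t=85.5 pos [ 699.8 -135.1  157. ] yaw 1.40 F [-1.6  3.6  8.5] T [ 0.66  0.56 -0.  ] w 20.6 q6 -0.14
7.36 t=86.8 pos [ 653.9 -166.1  157.1] yaw 1.40 F [ 0.8 -0.3  6.5] T [ 0.16 -0.06 -0.06] w 20.8 q6 -0.20
8.41 t=88.2 pos [ 604.4 -141.8  157.6] yaw 1.40 F [-3.  -3.9 10.9] T [-0.55  0.49  0.04] w 20.5 q6 -0.19
9.46 t=89.5 pos [601.1 -84.6 157.6] yaw 1.40 F [-9.1  1.1 16.8] T [ 0.13  1.29 -0.  ] w 20.4 q6 -0.11
10.51 t=90.8 pos [649.9 -54.8 157.3] yaw 1.40 F [-2.6  3.1 11.1] T [0.35 0.41 0.  ] w 20.8 q6 -0.05
11.56 t=92.2 pos [697.9 -82.3 156.9] yaw 1.40 F [-1.7  0.1  8.7] T [0.06 0.58 0.05] w 20.7 q6 -0.07
12.61 t=93.5 pos [ 699.2 -136.3  157. ] yaw 1.40 F [-1.8  2.5  9.4] T [ 0.63  0.48 -0.02] w 20.4 q6 -0.14
```

View pics/v13s.png

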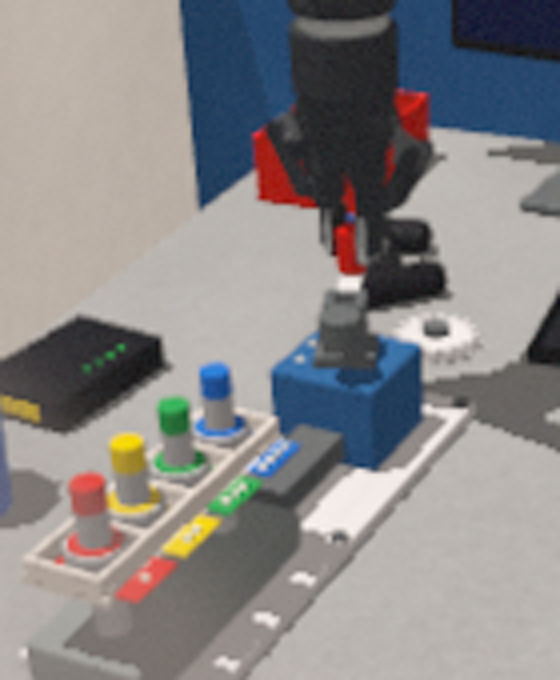

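Run:
```python
from pick import *
ctrl.gripper_to(45); p=sensors.read_state()["eef_pos"]
ctrl.move_l(p+[0,0,70],vel=150); 
ctrl.move_ptp(np.array([480,-250,260.]),Rz(.9)); st()
I=snap(14)
P=cloud("top",np.load("pics/top14d.npy"))
L=P[140:185,225:310].reshape(-1,3); L=L[(L[:,2]>85)&(L[:,2]<125)]; h,e=np.histogram(L[:,2],20); print(h,np.round(e,0))
crop(I["side"],210,130,350,260,"pics/v14s.png",5)
crop(I["top"],225,130,385,190,"pics/v14.png",5)
```

```text
t=96.4 pos [ 480.5 -249.7  259.4] yaw 0.90 F [-0.6 -0.5 -0. ] T [ 0.05 -0.05 -0.02] w 45.1 q6 0.03
[  1  12  61 141 206 152  78  32  54 108 188 160  90  25  11   6   6   4
   2   5] [ 86.  88.  90.  92.  94.  96.  98. 100. 102. 104. 106. 107. 109. 111.
 113. 115. 117. 119. 121. 123. 125.]
```

View pics/v14s.png

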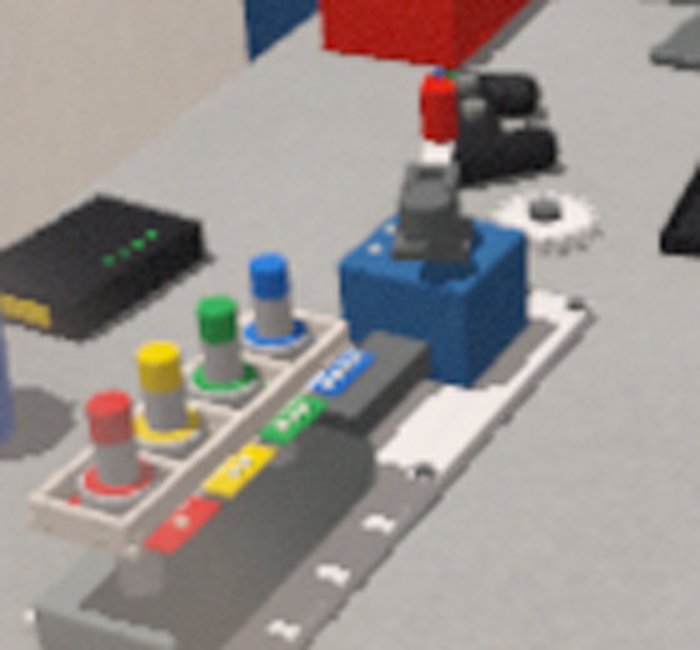

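View pics/v14.png

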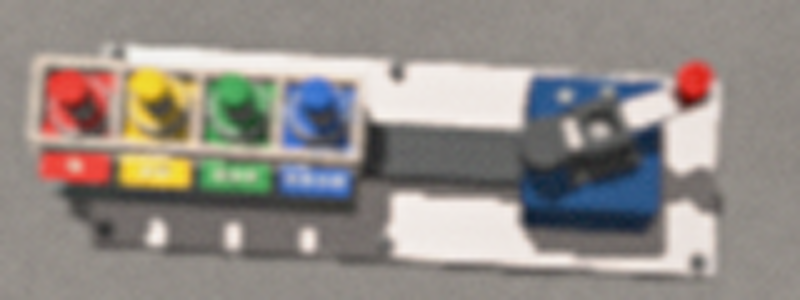

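Run:
```python
from pick import *
I={n:cv2.imread(f"pics/{n}14.png")[:,:,::-1].copy() for n in("top","side")}
S=np.array([651.5,-110.3])
for a in(-1.29,-1.2):
  for n in("top","side"):
    x=S+55*np.array([np.cos(a),np.sin(a)])
    m=M(n,(*x,140),12,((-8,120,40),(9,255,255)),I); p,l=fit([m],lambda x:[cyl(x[0],x[1],11,124,157)],x,(6,6)); d=p-S; print(n,p,l,np.arctan2(d[1],d[0]),np.hypot(*d))
```

```text
top [ 669.53 -161.77] 0.3551870420362514 -1.2338896743932888 54.533421706442475
side [ 667.45 -161.88] 0.0732954545454545 -1.2708288474514453 53.98915911377951
top [ 670.36 -161.63] 0.35543562066306866 -1.2186413501949933 54.688615294146324
side [ 667.44 -161.88] 0.07331628303495308 -1.2711333070956545 53.989825087923585
```

Run:
```python
from pick import *
print("tray",back("top",421.4,207.3,z=16))
S=np.array([651.5,-110.3,0.]); y=-1.28+np.pi
ctrl.gripper_to(60,60)
ctrl.move_ptp(S+[0,0,205],Rz(y)); st()
h=ctrl.move_l(S+[0,0,120],vel=80,threshold=12); st(h)
if not h or sensors.read_state()["eef_pos"][2]<124:
    ctrl.gripper_to(0,60); s=st("grip")
    ctrl.move_l(S+[0,0,205],vel=80,threshold=25); st("lift")
    I=snap(15); crop(I["side"],210,60,370,200,"pics/v15s.png",5)
```

```text
tray [ 504.06 -360.     16.  ]
 t=97.7 pos [ 651.2 -111.   205.2] yaw 1.86 F [0.8 0.9 0.3] T [-0.01 -0.02  0.02] w 60.1 q6 -0.59
False t=98.9 pos [ 652.1 -110.5  120.9] yaw 1.86 F [ 0.4  0.3 -0.5] T [-0.03 -0.03  0.04] w 60.0 q6 -0.59
grip t=99.3 pos [ 650.5 -111.   121.1] yaw 1.86 F [-5.3 -0.6  4. ] T [-0.19  0.83  0.07] w 29.4 q6 -0.59
lift t=100.5 pos [ 650.9 -110.1  204. ] yaw 1.86 F [-0.1  0.4 -2.5] T [-0.03 -0.06 -0.02] w 29.6 q6 -0.59
```

View pics/v15s.png

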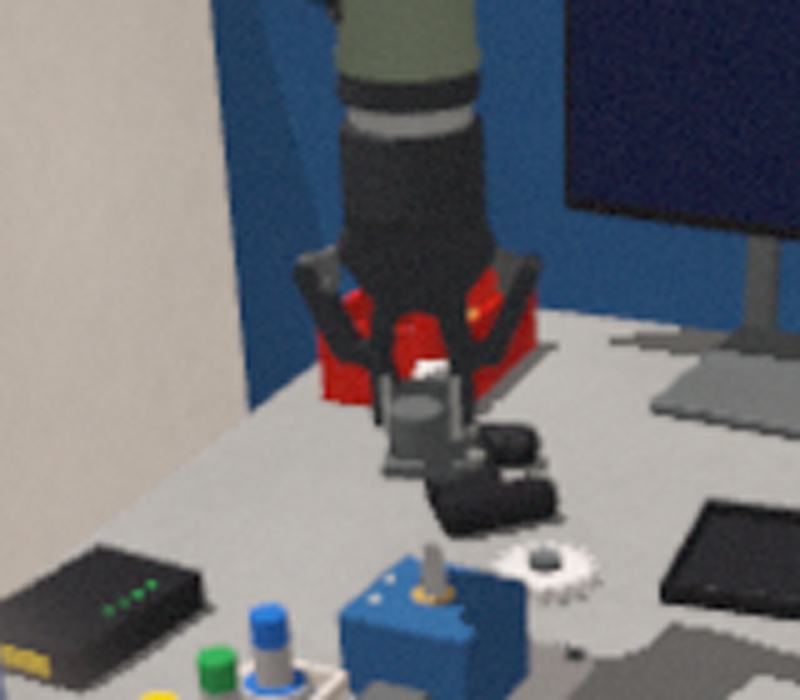

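The crank is off the shaft and held level. Now to set it in the tray.

Run:
```python
from pick import *
T=np.array([504.5,-358.5,0.]); y=-.83+np.pi
ctrl.move_ptp(T+[0,0,190],Rz(y)); st()
ctrl.move_l(T+[0,0,60],vel=150)
h=ctrl.move_l(T+[0,0,41],vel=30,threshold=10); st(h)
ctrl.gripper_to(62); p=sensors.read_state()["eef_pos"]
ctrl.move_l(p+[0,0,130],vel=150); 
ctrl.move_ptp(np.array([330,-80,330.]),Rz(1.4)); st()
I=snap(16)
crop(I["side"],210,130,410,280,"pics/v16s.png",4)
crop(I["top"],225,120,455,240,"pics/v16.png",3)
crop(I["top"],140,170,240,260,"pics/v16i.png",4)
P=cloud("top",np.load("pics/top16d.npy"))
L=P[140:185,225:310].reshape(-1,3); L=L[(L[:,2]>85)&(L[:,2]<101)]; print("floor z",np.median(L[:,2]))
zf=96.5
for i,c in enumerate((RED,YEL,GRN,BLU)):
    x,y,_=rp(i); m=M("side",(x,y,zf+45),9,c,I); p,l=fit([m],lambda p:[cyl(p[0],p[1],9,zf+38,zf+53)],(x,y),(6,6)); print(i+1,p-[x,y],round(l,2))
```

```text
t=101.7 pos [ 505.1 -357.9  190. ] yaw 2.31 F [ 0.2  0.1 -2.2] T [ 0.07 -0.01 -0.05] w 29.0 q6 -1.50
True t=103.3 pos [ 504.7 -358.5   45. ] yaw 2.31 F [-0.4  0.3  3.8] T [ 0.05 -0.07  0.05] w 28.8 q6 -1.50
 t=106.1 pos [330.2 -80.3 329.6] yaw 1.40 F [ 0.5 -0.7 -0.6] T [0.01 0.01 0.01] w 62.2 q6 -0.32
floor z 95.1569691185713
1 [-3.92 -1.1 ] 0.24
2 [0.55 2.52] 0.05
3 [0.07 2.59] 0.08
4 [0.16 3.33] 0.08
```

View pics/v16s.png

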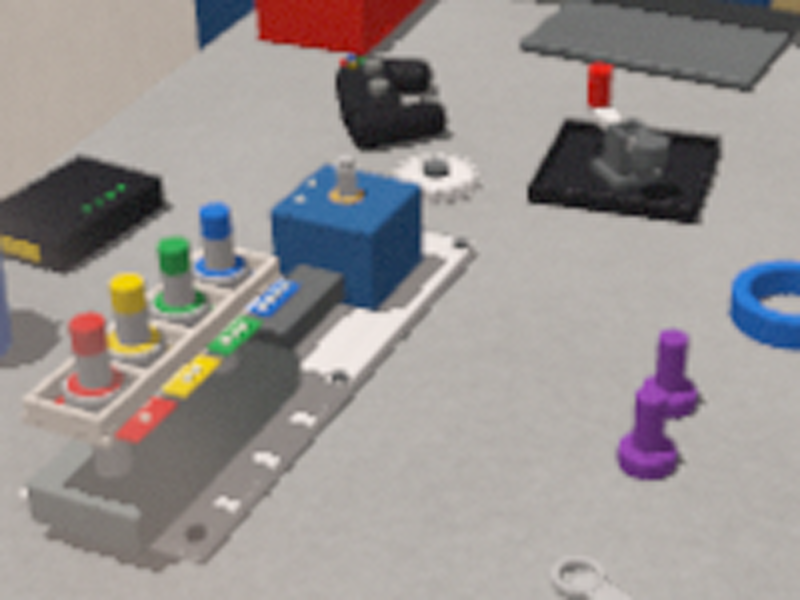

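View pics/v16.png

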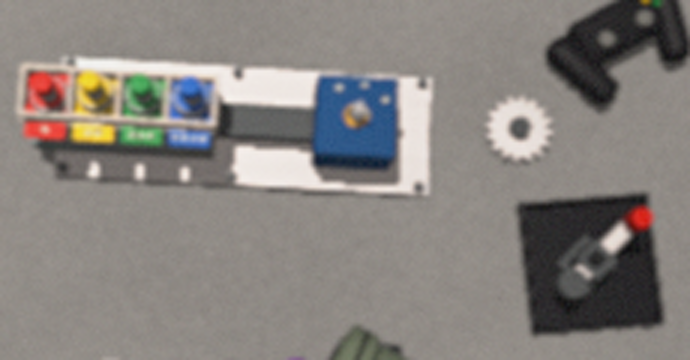

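View pics/v16i.png

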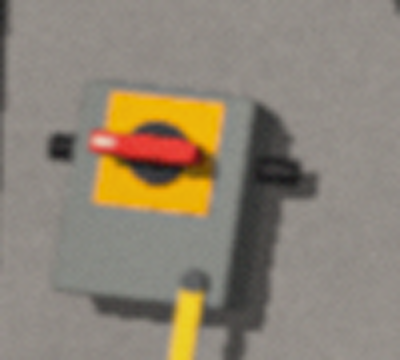

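The final views show the crank upright in its tray with the knob up, the platform raised about 42 mm, all four slugs in their pockets, the handle off, the hasp out and the gear in place. Handing in.

```bash
python3 -c "
from plant import ctrl,sensors
print(sensors.read_state()['t']); print(ctrl.finish_job())"
```

```text
106.175
the job is handed in; nothing more can be done
None
```

The job was handed in at 106 s of the 210 s limit. All eight steps were carried out in order, but the system reports no verdict.

I turned the isolator to off and swung the hasp out to its stop. The slugs then went in red, yellow, green, blue order (all four were present). I fitted the crank down to the gearbox lid and wound it about 13.4 rad clockwise by its knob. Then I lifted it off and stood it back in its tray, knob up.

**Last checks:**
- **Platform:** it measured about 42 mm higher, which is roughly 13.2 rad of shaft turn (12.2 needed).
- **Isolator and hasp:** the handle was measured at about 1.56 rad before the hasp was swung. The hasp looked fully out, and the last pictures show both still in place.
- **Crank and gear:** the crank looks upright on the tray floor, near the middle, and the gear looks unmoved.
- **Slugs:** all four look upright in their own pockets.

**What went off-plan or disagreed:**
- **Red slug:** it was nudged about 6 mm inside its pocket partway through, while the arm was elsewhere. It stayed seated, about 4 mm off centre in the last side view (limit 8 mm). That fit was poor, because the red slug and the red pocket floor are hard to separate.
- **Green slug:** the force stop tripped early, so it dropped the last 9 mm or so into its pocket and seated properly.
- **Side camera:** it read up to 3–4 mm differently from the top camera in y.

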